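# Clear up after inking: wet blocks to the drying rack, brushes to the can

## Task

Clear up after inking: carry every wet printing block, balanced level on the blade of the lifter and never touched by the fingers, from the inking stand to the drying rack, and leave it lying flat on the rails in the middle of a bay (one block to a bay). Put the lifter back, flat along its rubber mat, and stand every brush in the brush can, bristles up. The order is free; do not shove or tip over the ink pot or the tape roll.

Things in the scene. Friction and masses are not known exactly. Their poses are not given: they have to be found in the camera images.
- block0: wet printing block, a wooden slab 70 x 70 x 23 with a flat underside and a freshly inked relief on top; about 80 g. Origin at the centre of its underside, z up. It rests loose on the rails of one of the inking stand's two places, bridging the gap, roughly square to the rails. May be absent. This one has a ring-and-dots motif. (mm)
- block1: wet printing block, a wooden slab 70 x 70 x 23 with a flat underside and a freshly inked relief on top; about 80 g. Origin at the centre of its underside, z up. It rests loose on the rails of one of the inking stand's two places, bridging the gap, roughly square to the rails. May be absent. This one has a stripe motif. (mm)
- inkstand: fixed steel inking stand, base 100 x 212 x 6; four rails along its x axis (x = -42..42), tops 50 above the table, no lips. Two places, centred at y = +55 and -55; each has a gap between rails of 48 (24 either side of its centre line), open at both ends, empty from 6 to 50 above the table. Slide the blade in along +x, from the robot's side. Origin: centre of underside. (mm)
- rack: fixed wooden drying rack, laid out like the inking stand (places = bays; rail tops 50 above the table, gaps 48 wide, empty from 6 up, open at both ends and above) but with 6 high lips: along each bay's outer sides, 86 apart, and on the far end of each rail, face at x = +42 (gap not closed). A bay takes one block. Near end (-x) open. Bays start empty. Origin: centre of underside. (mm)
- rack_bay0 (a point): centre of the rack's bay at its +y side, at the height of the rail tops (50 mm above the table): where the centre of a block's underside belongs; axes as the rack's.
- rack_bay1 (a point): the same for the rack's bay at its -y side.
- lifter: steel blade 200 long (x = -100..100) x 34 wide x 3; over its rear, on a post at x = -55, a wooden handle bar along x (x = -87..-23), 18 wide, 45 to 69 above the blade's underside; 250 g. Stands by itself on its blade. Origin: centre of the blade's underside; +x points to the free front end, which carries a block (block centre about 60 ahead of the origin). (mm)
- mat: black rubber mat, the lifter's place, 270 x 90 x 3, fixed flat on the table. Origin at the centre of its underside, x along its length. (mm)
- can: open upright metal brush can, fixed, outer diameter 96, inner diameter 88, 110 high, floor 5 thick. Origin at the centre of its underside. (mm)
- brush0: flat wooden brush lying on the table, 190 long overall along its x axis: wooden handle 14 wide and 12 thick from x = -95 to x = +45, then a steel ferrule and a dark bristle head 18 to 20 wide to x = +95; 40 g, balanced about 10 behind the middle. Origin at mid-length on its underside; +x points to the bristles, z up as it lies. May be absent. (mm)
- brush1: flat wooden brush lying on the table, 190 long overall along its x axis: wooden handle 14 wide and 12 thick from x = -95 to x = +45, then a steel ferrule and a dark bristle head 18 to 20 wide to x = +95; 40 g, balanced about 10 behind the middle. Origin at mid-length on its underside; +x points to the bristles, z up as it lies. May be absent. (mm)
- brush2: flat wooden brush lying on the table, 190 long overall along its x axis: wooden handle 14 wide and 12 thick from x = -95 to x = +45, then a steel ferrule and a dark bristle head 18 to 20 wide to x = +95; 40 g, balanced about 10 behind the middle. Origin at mid-length on its underside; +x points to the bristles, z up as it lies. May be absent. (mm)
- inkpot: bystander: small white ink pot with a black cap, 48 in diameter, 55 high, loose, between the stand and the rack; origin under its centre. (mm)
- tape: bystander: roll of paper tape lying flat, 54 in diameter, 20 high, loose; origin under its centre. (mm)
Things that resemble listed ones, but are neither listed nor needed, are in the scene too. Leave any yellow look-alike of the lifter alone. What is shaped like the brush2 but purple is not meant.

How it is judged:
By the outcome, as a careful person would: the job done as asked, in the order asked, and still so for the second after the job is handed in, with the robot touching nothing.
Of block0, block1 only 1 to 2 are there at a start; the rules pass over those that are not, and their reading is None.
Of brush0, brush1, brush2 only 2 to 3 are there at a start; the rules pass over those that are not, and their reading is None.
At some moment in a run one of brush0, brush1, brush2 may be knocked a few centimetres aside while the robot is not near it.
It also fails if it takes over 210 s, if anything falls off the work surface, if the arm or the gripper's body presses on something with over 40 N, if the wrist force passes 120 N, or if a joint passes its speed limit or range.

## Robot

A 7-joint arm with a two-finger parallel gripper is mounted at the origin on the work surface. World frame = base frame: x ahead of the robot, y to its left, z up, the work surface at z = 0. Lengths are in m, angles in rad, forces in N, time in s.
With the tool pointing down it reaches from about 0.425 to 0.875 m from the base axis. Payload 8.4 kg.
Tool frame: the origin (TCP) lies on the centre line of the jaws, within the pads' length; the fingertips stand finger_overhang ahead of it and the grasp point (between the pads) lies 11 mm behind it (finger_overhang is the distance from the TCP to the fingertips, in m); z points along the fingers, y is the line along which they close (so a half turn about z gives the same grasp; the last joint's range is limited). The gripper opens to 87 mm and grips with 3 to 60 N. Pads are 19 mm wide; open, the fingers measure 117 mm over their backs; the gripper's body (75 mm by 190 mm) begins 51 mm behind the grasp point.
Start: joints at [-1.346, 0.333, 0.04, 1.465, -0.013, 1.343, -0.059], TCP at [0.207, 0.616, 0.231] pointing down, gripper open.
Joint ranges: [-2.58, 2.58], [-0.38, 2.09], [-1.3, 1.39], [0.25, 2.4], [-1.5, 4.64], [0.08, 2.09], [-2.65, 2.65]. Speed limits (rad/s): [2.22, 2.22, 2.79, 2.79, 3.14, 3.14, 3.14].

## Interface

Orientations are given as a rotation vector (axis times angle).
In Python, from plant import * gives the robot as it stands.
- The arm moves only by the tool play_rows, never from a script. Its argument "rows" is text: rows parted by semicolons, each of 6 numbers parted by spaces: the shift along the tool's x, y, z in mm, then the turn, a rotation vector about the tool's x, y, z in degrees. A call has 1 to 12 rows; each row shifts and turns the commanded pose from where the row before left it, along the tool's axes as they then stand; what a row does not reach is not made up. A row lasts 1/8 s, in which the tool goes at most 62.5 mm and 10.7 degrees, less where a joint would pass 70% of its speed; a pose out of reach is approached as far as the arm can. A call is refused whole if a number of a shift passes 62.5 or a number of a turn 10.7, either way. A call with a gripper value outside its range is refused whole. "gripper" is the closure, from 0 (fully open) to 1 (shut), set as the call begins (left out, the last holds). The fingers move at their own pace and stop on an object; "force" is the grip in N (left out, the last holds). Time passes only in rows, so rows that do not move let the fingers close. It gives the time, the measured TCP pose, the force, the opening and the grip force at its end, in the units of the state.
- sense(): the state, without advancing time (a new reading comes with each control period).
- read_camera(name): name is "scene" or "top"; returns a dict with "img" (400x640x3 uint8, red, green, blue), "fx", "fy", "cx", "cy" (pixels), "dist" ([k1, k2, p1, p2, k3] as OpenCV has them; the pictures are not rectified), "position" and "rotation" of the camera in the world. Camera axes: x right, y up, looking along -z (the intrinsics and any distortion apply to the point x, -y, -z); pixel columns grow to the right and rows downward; lengths in m; the calibration is good to about 2 mm. A picture is of the moment at which its call begins. There is no depth.
- hand_in(): hands the job in; it is judged then, once.
The state is a dict: "t": time; "joint_positions": joint angles; "dq": joint speeds; "effort": joint torques, N m; "ee_pos": TCP position; "eef_rot": TCP orientation; "ft_force": force on the tool from outside, world axes, zero at the start; "ft_torque": the same for the moment, N m; "gripper_width": finger opening in m; "grip_force": force on a finger pad.
Only numpy, scipy, OpenCV 4.12 (cv2) and the standard library are available. Lean on these libraries where they do the work, as an engineer would, in place of code of your own. Each camera call takes 0.05 s, during which the arm holds its last target. There are 200 camera calls.

## Working session

There is one attempt and no reset: what is moved stays moved. The work goes in short steps, Python scripts to look and compute and a tool call to move; the robot and the scene stay as the last step left them, time stands still between calls to the robot, and variables do not carry over. Pictures are saved under pics/ and viewed, at most 14 in all, crops included, and the job is handed in when it is done.

Besides the shell and the picture viewer there is one more tool, called after "Emit:" as name(argument=value, ...), one argument or row to a line, values as JSON. play_rows: Moves the arm, as the interface text tells. Its arguments: {"type":"object","properties":{"rows":{"type":"string"},"gripper":{"type":"number"},"force":{"type":"number"}},"required":["rows"]}

```bash
mkdir -p pics; ls
python3 - <<'E'
from plant import *
import cv2
s=sense(); print({k:(v if not hasattr(v,'round') else v) for k,v in s.items()})
for n in("scene","top"):
    c=read_camera(n); print(n,{k:v for k,v in c.items() if k!='img'})
    cv2.imwrite(f'pics/{n}0.png',c['img'][:,:,::-1])
try: print(finger_overhang)
except Exception as e: print(e)
E
```

```text
pics
{'t': 0.0, 'joint_positions': array([-1.34617397,  0.33389727,  0.0398431 ,  1.46629094, -0.01336   ,
        1.34331123, -0.058499  ]), 'dq': array([-9.08823106e-05,  2.26420933e-04,  4.43429646e-04, -1.01257709e-04,
       -5.26091115e-04,  1.55233582e-04,  6.02533360e-05]), 'effort': array([-2.11181027e-04, -6.56346345e+01,  1.33516520e+00, -4.03790259e+01,
       -5.96876303e-02,  4.47421067e-02,  1.86758421e-04]), 'ee_pos': array([0.20669902, 0.61576283, 0.22965805]), 'eef_rot': array([-5.06385522e-01, -3.10038397e+00,  2.57114712e-03]), 'ft_force': array([-0.69816445,  0.46042251,  0.18122004]), 'ft_torque': array([-0.03812035,  0.07757839, -0.02515579]), 'grip_force': 0.0, 'gripper_width': 0.0865370521133026}
scene {'fx': 509.59520978146816, 'fy': 509.59520978146816, 'cx': 314.0259926148061, 'cy': 200.85144639106457, 'dist': array([-0.01073942,  0.        ,  0.        ,  0.        ,  0.        ]), 'position': array([1.50136946, 0.82252597, 0.91004193]), 'rotation': array([0.55969047, 1.07196405, 2.00129791])}
top {'fx': 406.37939586602573, 'fy': 406.37939586602573, 'cx': 325.55288704795294, 'cy': 200.37148779054783, 'dist': array([-0.05894849,  0.        ,  0.        ,  0.        ,  0.        ]), 'position': array([0.35194739, 0.08667838, 1.36700446]), 'rotation': array([ 0.07658906, -0.07214518, -1.58554886])}
0.008
```

View pics/scene0.png

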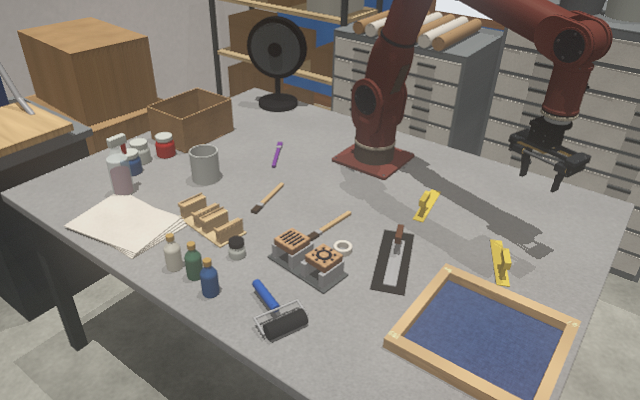

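View pics/top0.png

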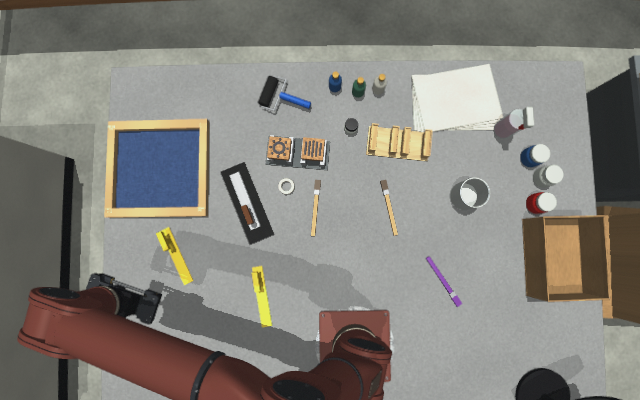

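The scene view shows the stand with two blocks (292,238 stripes and 323,257 ring), the rack (210,218), the lifter on its black mat (400,245), two wooden brushes (268,197 and 330,225), the purple look-alike (278,153), two yellow look-alikes of the lifter (427,205 and 500,260) and the can (204,163).

In the top view:
- **Lifter candidates:** steel lifter on the mat (245,200), yellow (174,255) and yellow (262,295). I choose the steel one at (245,200).
- **Brush candidates:** (316,208), (389,208) and purple (443,280). I choose the two wooden ones.

Next are the measuring and one close crop.

```bash
cat > h.py <<'E'
from plant import *
import numpy as np, cv2
from scipy.spatial.transform import Rotation as Ro
def world(c,uv,z):
    uv=np.asarray(uv,float).reshape(-1,1,2)
    K=np.array([[c['fx'],0,c['cx']],[0,c['fy'],c['cy']],[0,0,1]])
    p=cv2.undistortPoints(uv,K,np.asarray(c['dist'])).reshape(-1,2)
    d=Ro.from_rotvec(c['rotation']).apply(np.c_[p[:,0],-p[:,1],-np.ones(len(p))])
    o=np.asarray(c['position']); t=(z-o[2])/d[:,2]
    return o[:2]+d[:,:2]*t[:,None]
def blobs(m,amin=15):
    n,l,st,ce=cv2.connectedComponentsWithStats(m.astype(np.uint8),connectivity=8)
    out=[]
    for i in range(1,n):
        if st[i,4]>=amin:
            v,u=np.where(l==i); out.append((st[i,4],ce[i],np.c_[u,v]))
    return out
def rect(c,px,z):
    w=world(c,px,z).astype(np.float32)*1000
    (cx,cy),(a,b),_=r=cv2.minAreaRect(w); bx=cv2.boxPoints(r)
    e=[bx[1]-bx[0],bx[2]-bx[1]]; e=max(e,key=np.linalg.norm)
    return np.array([cx,cy]).round(1),sorted([round(a,1),round(b,1)]),round(float(np.degrees(np.arctan2(e[1],e[0])))%180,1)
E
python3 - <<'E'
from h import *
c=read_camera("top"); I=c['img']; H=cv2.cvtColor(I,cv2.COLOR_RGB2HSV)
crop=I[115:250,215:495]; cv2.imwrite('pics/crop1.png',cv2.resize(crop[:,:,::-1],None,fx=2.85,fy=2.85,interpolation=cv2.INTER_CUBIC))
def show(t,m,z,amin=20,box=(210,110,495,250)):
    M=np.zeros_like(m); x0,y0,x1,y1=box; M[y0:y1,x0:x1]=m[y0:y1,x0:x1]
    for a,ce,px in blobs(M,amin): print(t,a,ce.round(),*rect(c,px,z))
h,s,v=[H[:,:,i].astype(int) for i in range(3)]
show('black',v<45,0.003,60)
show('wood',(h<22)&(s>70)&(v>80),0.006,40)
show('block@.073',(h<22)&(s>70)&(v>80),0.073,300)
show('handle@.069',(h<22)&(s>90)&(v<130)&(v>40),0.069,30,(230,160,270,240))
show('white',(s<25)&(v>205),0.003,40)
E
```

```text
black 94 [228. 175.] [568.9 409.8] [51.9, 55.5] 21.9
black 74 [263. 229.] [385.4 301.1] [39.7, 49.9] 147.1
wood 1014 [400. 143.] [ 678.5 -165. ] [111.2, 218.5] 82.6
wood 319 [279. 148.] [664.5 246. ] [75.0, 76.1] 83.2
wood 342 [313. 149.] [659.5 131. ] [74.1, 75.1] 173.7
wood 47 [278. 147.] [666.5 247.1] [23.1, 24.8] 62.2
wood 157 [314. 214.] [432.6 127.7] [14.0, 135.8] 174.1
wood 165 [391. 215.] [ 429.3 -128.4] [14.1, 137.4] 11.2
wood 106 [246. 214.] [438.  356.8] [19.3, 65.8] 19.7
block@.073 1014 [400. 143.] [ 662.4 -152.6] [105.7, 207.8] 82.6
block@.073 319 [279. 148.] [649.1 238.2] [71.3, 72.4] 83.2
block@.073 342 [313. 149.] [644.4 128.8] [70.5, 71.4] 173.7
handle@.069 116 [247. 214.] [434.8 343.1] [19.1, 61.2] 21.9
white 1535 [453. 119.] [ 752.  -359.7] [74.6, 285.6] 89.5
white 41 [324. 154.] [646.9  92.1] [11.8, 85.1] 166.5
white 327 [242. 192.] [486.2 364.6] [30.7, 198.8] 21.8
white 101 [286. 186.] [534.1 222.7] [50.3, 50.8] 44.2
white 228 [468. 196.] [ 495.4 -391.5] [49.4, 82.0] 32.6
```

View pics/crop1.png

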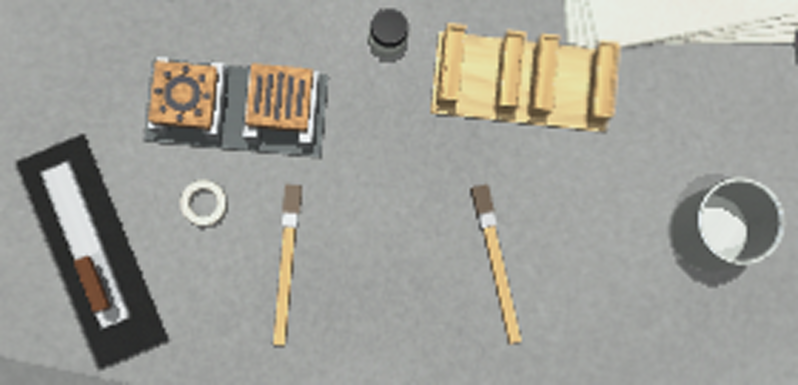

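The crop confirms the steel lifter on its mat (handle at ~(247,214) in the full picture), the ring block (279,148) and stripe block (313,149) on the stand, the rack (400,143), two wooden brushes and the can (475,192). The measured sizes agree with those given. One more zoomed look fixes the stand, rack and mat axes.

Run:
```python
from h import *
c=read_camera("top"); I=c['img']; H=cv2.cvtColor(I,cv2.COLOR_RGB2HSV)
a=cv2.resize(I[118:174,258:348],None,fx=8,fy=8,interpolation=cv2.INTER_CUBIC)
b=cv2.resize(I[114:170,360:440],None,fx=9,fy=5*8/8*1.0 and 9,interpolation=cv2.INTER_CUBIC)
# stretch contrast: two crops, 6x each, stacked
a=cv2.resize(I[118:168,258:348],None,fx=5.7,fy=5.7,interpolation=cv2.INTER_CUBIC)
b=cv2.resize(I[116:166,360:450],None,fx=5.7,fy=5.7,interpolation=cv2.INTER_CUBIC)
cv2.imwrite('pics/crop2.png',np.vstack([a,b])[:,:,::-1])
h,s,v=[H[:,:,i].astype(int) for i in range(3)]
M=np.zeros(h.shape,bool); M[155:250,210:280]=True
dark=(v<70)&M
for ar,ce,px in blobs(dark,30): print('mat',ar,ce.round(),rect(c,px,.003))
# mat: all dark pixels + white blade in hull
px=np.vstack([p for ar,ce,p in blobs(dark,60)]); print('mat all',rect(c,px,.003))
M=np.zeros(h.shape,bool); M[170:215,445:495]=True
print('white/can',[ (ar,ce.round(1),world(c,[ce],.11).round(4)) for ar,ce,p in blobs((v>190)&(s<30)&M,20)])
M[:]=False; M[115:140,340:362]=True
for ar,ce,p in blobs((v<60)&M,10): print('pot',ar,world(c,[ce],.055).round(4))
```

```text
mat 36 [276. 161.] (array([618.3, 258.1]), [18.1, 27.0], 80.7)
mat 1313 [248. 204.] (array([478.6, 355.7]), [87.7, 266.4], 22.2)
mat all (array([478.6, 355.7]), [87.7, 266.4], 22.2)
white/can [(np.int32(264), array([469., 194.]), array([[ 0.4839, -0.36  ]])), (np.int32(22), array([485.3, 201.1]), array([[ 0.4606, -0.4107]]))]
pot 21 [[0.7112 0.0044]]
```

View pics/crop2.png

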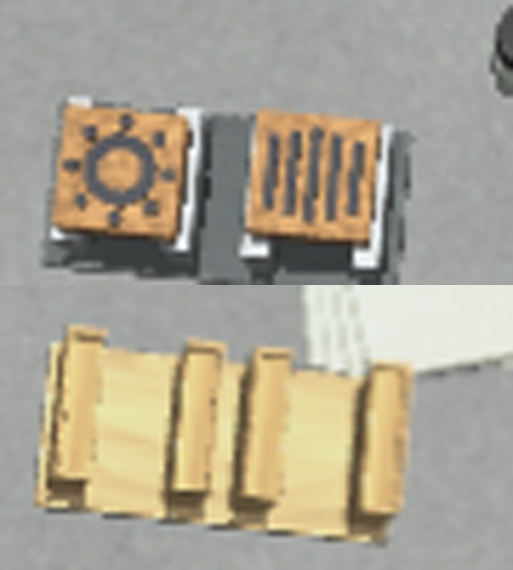

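Crop 2: the stand's rail ends show at (50,240), (190,250), (243,258) and (378,268) of the crop. The rack's rail corners are at (51,478), (68,327), (400,515) and (413,363). I'll turn these into points.

Run:
```python
from h import *
c=read_camera("top")
def P(l,z,o):
    l=np.array(l,float); uv=(l+.5)/5.7-.5+np.array(o); w=world(c,uv,z)*1000; print(w.round(1).tolist()); return w
print('rack base near L,R'); 
b=P([(36,503-285),(388,543-285)],.006,(360,116)); d=b[0]-b[1]; print(np.degrees(np.arctan2(d[1],d[0]))-90,np.hypot(*d))
print('rack outer rails top: Lnear Lfar Rnear Rfar (lip top)')
t=P([(51,478-285),(68,327-285),(400,515-285),(413,363-285)],.054,(360,116)); print(t.mean(0))
print('inner gap edges: r1 right near/far, r2 left near/far, r3 right n/f, r4 left n/f (z .05)')
P([(86,482-285),(103,335-285),(170,490-285),(188,343-285),(270,500-285),(288,355-285),(362,512-285),(372,368-285)],.05,(360,116))
print('stand near ends: L1, R2, L3, R4'); s=P([(50,240),(190,250),(243,258),(378,268)],.05,(258,118))
d=s[0]-s[3]; print(np.degrees(np.arctan2(d[1],d[0]))-90,np.hypot(*d))
s=P([(43,263)],.006,(258,118))
print('can',world(c,[(741/2.85+215-.3,221/2.85+115-.3)],.11))
```

```text
rack base near L,R
[[637.9, -50.4], [610.6, -260.5]]
-7.403566336772457 211.87465736890684
rack outer rails top: Lnear Lfar Rnear Rfar (lip top)
[[642.3, -54.6], [731.6, -67.0], [617.7, -255.9], [707.5, -267.5]]
[ 674.78891076 -161.2635747 ]
inner gap edges: r1 right near/far, r2 left near/far, r3 right n/f, r4 left n/f (z .05)
[[640.5, -75.2], [727.7, -87.7], [635.1, -123.8], [722.2, -137.2], [628.4, -181.6], [714.3, -195.5], [620.6, -234.9], [705.9, -244.4]]
stand near ends: L1, R2, L3, R4
[[614.5, 282.3], [607.2, 201.3], [602.0, 170.7], [594.8, 92.9]]
-5.938364622933193 190.32376635790988
[[609.5, 293.0]]
can [[ 0.48910149 -0.37852691]]
```

```bash
cat >> h.py <<'E'
def R_down(yaw):
    a=np.radians(yaw); c,s=np.cos(a),np.sin(a)
    return np.array([[c,s,0],[s,-c,0],[0,0,-1]])
def d(p,yaw=None,R=None,s=None):
    "turn first, then shift in the turned tool axes (mm, deg)"
    s=s or sense(); R0=Ro.from_rotvec(s['eef_rot']).as_matrix()
    R=R_down(yaw) if R is None else R
    rv=np.degrees(Ro.from_matrix(R0.T@R).as_rotvec())
    print('pos',(s['ee_pos']*1000).round(1),'turn',rv.round(2),'shift',(R.T@(np.array(p)-s['ee_pos']*1000)).round(1))
E
python3 -c "
from h import *
d((444,347,150),202); print(sense()['joint_positions'].round(2))"
```

```text
pos [206.8 616.  230.1] turn [-4.000e-02 -1.000e-02 -4.056e+01] shift [-119.2 -338.3   80.1]
[-1.35  0.33  0.04  1.47 -0.01  1.34 -0.06]
```

Emit:
play_rows(
  rows="0 0 0 0 0 -10.1; 0 0 0 0 0 -10.1; 0 0 0 0 0 -10.1; 0 0 0 0 0 -10.2; -15 -42 10 0 0 0; -15 -42 10 0 0 0; -15 -42 10 0 0 0; -15 -42 10 0 0 0; -15 -42 10 0 0 0; -15 -42 10 0 0 0; -15 -43 10 0 0 0; -14 -43 10 0 0 0",
  gripper=0,
)

```text
t: 1.75
ee_pos: [0.4444, 0.346, 0.1503]
eef_rot: [-0.598, 3.084, 0.0]
ft_force: [-0.9, 0.2, -1.0]
gripper_width: 0.087
grip_force: 0.0
```

Emit:
play_rows(
  rows="0 0 0 0 0 0; 0 0 0 0 0 0",
)

```text
t: 2.0
ee_pos: [0.4431, 0.3477, 0.1506]
eef_rot: [0.598, -3.084, -0.001]
ft_force: [0.5, -0.0, 0.0]
gripper_width: 0.0872
grip_force: 0.0
```

Run:
```python
from h import *
print(sense()['joint_positions'].round(2)); d((444,347,47),202)
c=read_camera("top");b=read_camera("scene")
a=cv2.resize(c['img'][150:250,195:305],None,fx=4,fy=4,interpolation=cv2.INTER_CUBIC)
b=cv2.resize(b['img'][190:310,340:430],None,fx=3.333,fy=3.333,interpolation=cv2.INTER_CUBIC)
cv2.imwrite('pics/c3.png',np.hstack([a,b])[:,:,::-1])
```

```text
[-0.86  0.21  0.13  1.79 -0.03  1.14  1.24]
pos [443.1 347.7 150.6] turn [ 0.03 -0.01 -0.05] shift [ -0.6  -1.  103.6]
```

View pics/c3.png

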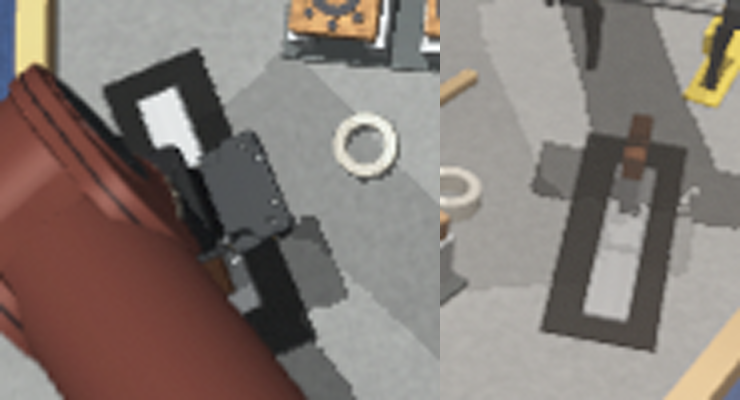

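The picture shows the open fingers on either side of the wooden handle bar, with the tool aligned to the blade. Going down to grip.

Emit:
play_rows(
  rows="0 -1 20 0 0 0; 0 0 20 0 0 0; 0 0 20 0 0 0; 0 0 20 0 0 0; 0 0 12 0 0 0; 0 0 11 0 0 0; 0 0 0 0 0 0; 0 0 0 0 0 0",
)

```text
t: 3.1
ee_pos: [0.4442, 0.3466, 0.0481]
eef_rot: [-0.598, 3.083, 0.001]
ft_force: [0.5, -0.8, 0.7]
gripper_width: 0.087
grip_force: 0.0
```

Emit:
play_rows(
  rows="0 0 0 0 0 0; 0 0 0 0 0 0; 0 0 0 0 0 0; 0 0 0 0 0 0; 0 0 0 0 0 0; 0 0 0 0 0 0",
  gripper=1,
  force=55,
)

```text
t: 3.85
ee_pos: [0.4439, 0.3463, 0.0476]
eef_rot: [0.598, -3.084, 0.0]
ft_force: [-0.4, -0.9, -0.2]
gripper_width: 0.0352
grip_force: 0.0
```

Emit:
play_rows(
  rows="0 0 -10 0 0 0; 0 0 -20 0 0 0; 0 0 -20 0 0 0; 0 0 -20 0 0 0; 0 0 -20 0 0 0; 0 0 -10 0 0 0; 0 0 0 0 0 0; 0 0 0 0 0 0",
)

```text
t: 4.85
ee_pos: [0.4435, 0.3459, 0.1467]
eef_rot: [0.598, -3.083, 0.001]
ft_force: [0.2, -0.3, -2.2]
gripper_width: 0.017
grip_force: 55.0
```

Run:
```python
from h import *
s=sense();print(s['ft_force'].round(2),s['ft_torque'].round(2),s['gripper_width'],s['grip_force'])
d((544,247,110),174)
c=read_camera("top");b=read_camera("scene")
cv2.imwrite('pics/c4.png',cv2.resize(b['img'][130:310,300:460],None,fx=3.3,fy=3.3,interpolation=cv2.INTER_CUBIC)[:,:,::-1])
```

```text
[ 0.16 -0.28 -2.22] [-0.01  0.08  0.02] 0.016996739014918213 54.97909069061279
pos [443.5 345.9 146.7] turn [-0.05 -0.06 27.95] shift [-110.3  -87.8   36.7]
```

View pics/c4.png

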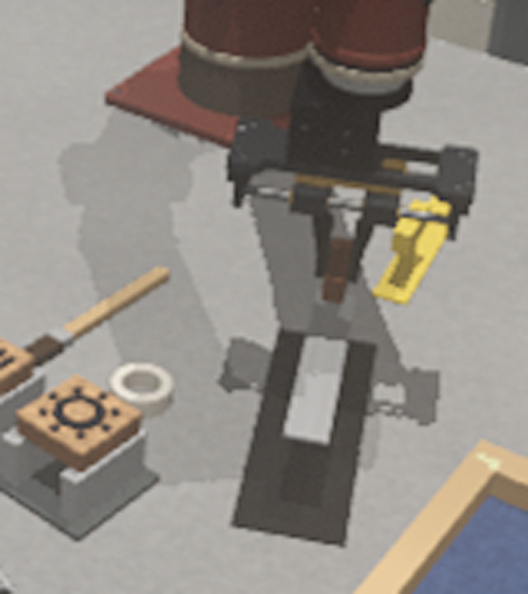

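The lifter hangs level in the grip, with its front clear at crop (318,390). But the fingers were still closing when the lift began, so they hold the bar low. I'll set it down and regrip.

Emit:
play_rows(
  rows="0 0 20 0 0 0; 0 0 20 0 0 0; 0 0 20 0 0 0; 0 0 6 0 0 0; 0 0 0 0 0 0; 0 0 0 0 0 0",
)

```text
t: 5.7
ee_pos: [0.4443, 0.3466, 0.0823]
eef_rot: [-0.598, 3.083, 0.001]
ft_force: [-0.2, -0.3, -2.2]
gripper_width: 0.0172
grip_force: 55.0
```

Emit:
play_rows(
  rows="0 0 3 0 0 0; 0 0 3 0 0 0; 0 0 0 0 0 0",
)

```text
t: 6.08
ee_pos: [0.4438, 0.3461, 0.0753]
eef_rot: [0.598, -3.084, 0.0]
ft_force: [-0.1, -0.1, -2.5]
gripper_width: 0.0176
grip_force: 55.0
```

Emit:
play_rows(
  rows="0 0 2 0 0 0; 0 0 2 0 0 0; 0 0 0 0 0 0",
)

```text
t: 6.45
ee_pos: [0.4439, 0.3462, 0.0715]
eef_rot: [0.598, -3.084, 0.0]
ft_force: [0.3, -0.4, -3.7]
gripper_width: 0.0173
grip_force: 55.0
```

Emit:
play_rows(
  rows="0 0 2 0 0 0; 0 0 2 0 0 0; 0 0 0 0 0 0",
)

```text
t: 6.82
ee_pos: [0.4441, 0.346, 0.0709]
eef_rot: [-0.597, 3.084, 0.001]
ft_force: [-11.3, -11.1, 33.8]
gripper_width: 0.0171
grip_force: 55.0
```

Emit:
play_rows(
  rows="0 0 2 0 0 0; 0 0 2 0 0 0; 0 0 0 0 0 0",
)

```text
t: 7.2
ee_pos: [0.4452, 0.3463, 0.0702]
eef_rot: [-0.596, 3.082, 0.003]
ft_force: [-19.5, -18.5, 62.4]
gripper_width: 0.0173
grip_force: 55.0
```

Contact came at about z = 71 mm. Now open, go down and regrip.

Emit:
play_rows(
  rows="0 0 -6 0 0 0; 0 0 0 0 0 0; 0 0 0 0 0 0; 0 0 0 0 0 0; 0 0 0 0 0 0; 0 0 0 0 0 0",
  gripper=0.5,
)

```text
t: 7.95
ee_pos: [0.4438, 0.3462, 0.0693]
eef_rot: [0.598, -3.084, 0.0]
ft_force: [-0.9, -0.8, 0.2]
gripper_width: 0.0434
grip_force: 0.0
```

```bash
python3 -c "
from h import *
d((444,347,47),202); print(sense()['ft_force'].round(1))"
```

```text
pos [443.8 346.2  69.3] turn [-0.01 -0.02 -0.05] shift [-0.5  0.7 22.3]
[-0.9 -0.8  0.2]
```

Emit:
play_rows(
  rows="0 0 8 0 0 0; 0 0 8 0 0 0; 0 0 6 0 0 0; 0 0 0 0 0 0; 0 0 0 0 0 0",
)

```text
t: 8.57
ee_pos: [0.4439, 0.3463, 0.0476]
eef_rot: [-0.598, 3.084, 0.0]
ft_force: [0.4, 0.2, 1.0]
gripper_width: 0.0434
grip_force: 0.0
```

Emit:
play_rows(
  rows="0 0 0 0 0 0; 0 0 0 0 0 0; 0 0 0 0 0 0; 0 0 0 0 0 0; 0 0 0 0 0 0; 0 0 0 0 0 0",
  gripper=1,
  force=58,
)

```text
t: 9.32
ee_pos: [0.4439, 0.3462, 0.0476]
eef_rot: [-0.598, 3.084, -0.0]
ft_force: [1.3, -0.5, 0.2]
gripper_width: 0.0173
grip_force: 58.0
```

Emit:
play_rows(
  rows="0 0 -10 0 0 0; 0 0 -20 0 0 0; 0 0 -20 0 0 0; 0 0 -20 0 0 0; 0 0 -20 0 0 0; 0 0 -10 0 0 0; 0 0 0 0 0 0; 0 0 0 0 0 0",
)

```text
t: 10.32
ee_pos: [0.4435, 0.3459, 0.1467]
eef_rot: [0.598, -3.083, 0.001]
ft_force: [0.3, 0.3, -2.2]
gripper_width: 0.0174
grip_force: 58.0
```

```bash
python3 -c "
from h import *
d((500,251,110),174); print(sense()['ft_force'].round(1))"
```

```text
pos [443.5 345.9 146.7] turn [-0.04 -0.06 27.95] shift [-66.1 -88.5  36.7]
[ 0.3  0.3 -2.2]
```

Emit:
play_rows(
  rows="0 0 0 0 0 7; 0 0 0 0 0 7; 0 0 0 0 0 7; 0 0 0 0 0 7; 0 0 0 0 0 0; 0 0 0 0 0 0",
)

```text
t: 11.08
ee_pos: [0.4437, 0.3461, 0.1471]
eef_rot: [-0.162, -3.137, 0.001]
ft_force: [0.4, -0.3, -1.5]
gripper_width: 0.0173
grip_force: 58.0
```

```bash
python3 -c "
from h import *
d((451,258,80),174)"
```

```text
pos [443.7 346.1 147.1] turn [-0.04 -0.03  0.1 ] shift [-16.5 -86.8  67.1]
```

Emit:
play_rows(
  rows="-2 -12 8 0 0 0; -3 -15 12 0 0 0; -3 -15 12 0 0 0; -3 -15 12 0 0 0; -3 -15 12 0 0 0; -3 -15 11 0 0 0; 0 0 0 0 0 0; 0 0 0 0 0 0",
)

```text
t: 12.08
ee_pos: [0.4518, 0.2586, 0.0809]
eef_rot: [0.165, 3.137, 0.001]
ft_force: [0.1, 0.8, -1.8]
gripper_width: 0.0179
grip_force: 58.0
```

Run:
```python
from h import *
d((451,258,80),174)
c=read_camera("top");b=read_camera("scene"); H=cv2.cvtColor(c['img'],cv2.COLOR_RGB2HSV).astype(int)
M=np.zeros((400,640),bool); M[155:215,250:300]=1
for a,ce,px in blobs((H[:,:,2]>190)&(H[:,:,1]<30)&M,20): print(a,ce,rect(c,px,.038))
A=cv2.resize(c['img'][120:220,225:325],None,fx=4,fy=4,interpolation=cv2.INTER_CUBIC)
B=cv2.resize(b['img'][180:300,260:380],None,fx=3.3333,fy=3.3333,interpolation=cv2.INTER_CUBIC)
cv2.imwrite('pics/c5.png',np.hstack([A,B])[:,:,::-1])
```

```text
pos [451.8 258.6  80.9] turn [ 0.04  0.02 -0.04] shift [ 0.8 -0.7  0.9]
250 [276.78  177.812] (array([553.9, 250.8]), [35.1, 85.1], 172.6)
68 [288.29411765 185.80882353] (array([528.6, 213.4]), [35.3, 50.2], 174.5)
```

View pics/c5.png

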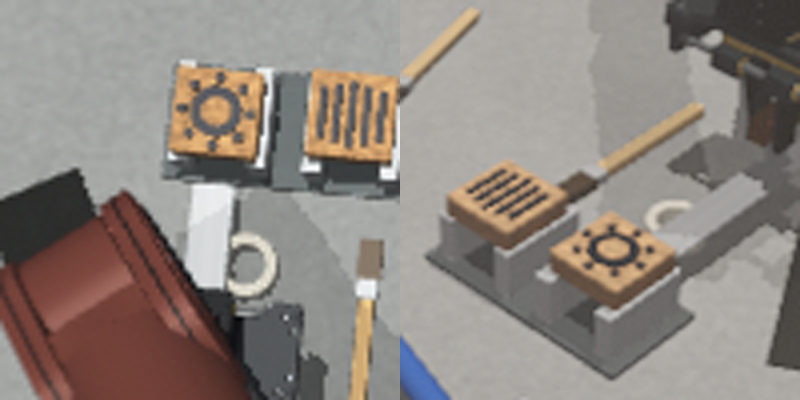

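The blade front sits at crop (213,185), just in front of the ring block's gap and centred on it to about 2 mm, above the tape roll. Now I slide it in.

Emit:
play_rows(
  rows="-4 -1 0 0 0 0; -10 -1 0 0 0 0; -12 0 0 0 0 0; -12 0 0 0 0 0; -12 0 0 0 0 0; -12 0 0 0 0 0; -12 0 0 0 0 0; -10 0 0 0 0 0; -6 0 0 0 0 0; -3 0 0 0 0 0; 0 0 0 0 0 0; 0 0 0 0 0 0",
)

```text
t: 13.68
ee_pos: [0.5436, 0.2463, 0.0806]
eef_rot: [-0.165, -3.137, -0.0]
ft_force: [-1.2, 0.3, -3.1]
gripper_width: 0.0174
grip_force: 58.0
```

```bash
python3 -c "
from h import *
d((544.7,248,110),174);print(sense()['ft_force'].round(1))"
```

```text
pos [543.6 246.3  80.6] turn [ 0.   -0.01 -0.04] shift [ -0.9   1.8 -29.4]
[-1.2  0.3 -3.1]
```

Emit:
play_rows(
  rows="0 0 -4 0 0 0; 0 0 -3 0 0 0; 0 0 -2 0 0 0; 0 0 -2 0 0 0; 0 0 -2 0 0 0; 0 0 -2 0 0 0; 0 0 -2 0 0 0; 0 0 -3 0 0 0; 0 0 -4 0 0 0; 0 0 -5 0 0 0; 0 0 -3 0 0 0; 0 0 0 0 0 0",
)

```text
t: 15.18
ee_pos: [0.5441, 0.2462, 0.1129]
eef_rot: [0.166, 3.137, 0.0]
ft_force: [0.2, -0.7, -3.0]
gripper_width: 0.0169
grip_force: 58.0
```

Run:
```python
from h import *
s=sense();print(s['ft_force'].round(1),s['ft_torque'].round(2))
d((544.7,248,110),174)
b=read_camera("scene")
cv2.imwrite('pics/c6.png',cv2.resize(b['img'][180:300,260:400],None,fx=5,fy=5,interpolation=cv2.INTER_CUBIC)[:,:,::-1])
```

```text
[ 0.2 -0.7 -3. ] [0.05 0.18 0.  ]
pos [544.1 246.2 112.9] turn [ 0.02  0.03 -0.05] shift [-0.4  1.9  2.9]
```

View pics/c6.png

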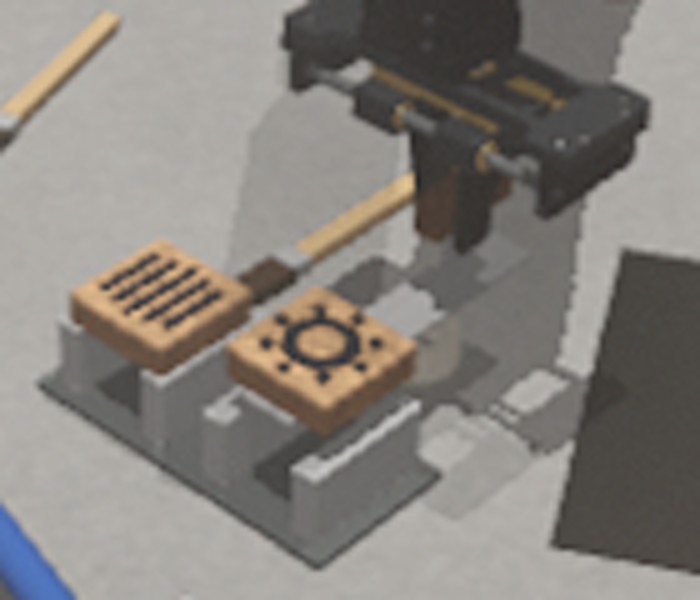

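The ring block rides level on the blade in the middle (crop 322,350), clear of the rails. I raise it and carry it to the -y bay.

Emit:
play_rows(
  rows="0 0 -3 0 0 0; 0 0 -6 0 0 0; 0 0 -8 0 0 0; 0 0 -8 0 0 0; 0 0 -8 0 0 0; 0 0 -5 0 0 0; 0 0 -2 0 0 0; 0 0 0 0 0 0.5; 0 0 0 0 0 0.5; 0 0 0 0 0 0.5; 0 0 0 0 0 0; 0 0 0 0 0 0",
)

```text
t: 16.73
ee_pos: [0.5438, 0.2461, 0.1525]
eef_rot: [-0.207, -3.135, 0.0]
ft_force: [-0.6, 0.1, -3.7]
gripper_width: 0.0176
grip_force: 58.0
```

```bash
python3 -c "
from h import *
d((562,-204.5,152),172.5);print(sense()['joint_positions'].round(2))"
```

```text
pos [543.8 246.1 152.5] turn [-0.01 -0.01 -0.05] shift [ -76.8 -444.4    0.5]
[-0.73  0.28  0.27  1.71 -0.08  1.16  1.01]
```

Emit:
play_rows(
  rows="-1 -4 0 0 0 0; -1 -8 0 0 0 0; -2 -12 0 0 0 0; -3 -16 0 0 0 0; -3.5 -20 0 0 0 0; -3.5 -20 0 0 0 0; -3.5 -20 0 0 0 0; -3.5 -20 0 0 0 0; -3.5 -20 0 0 0 0; -3.5 -20 0 0 0 0; -3.5 -20 0 0 0 0; -3.5 -20 0 0 0 0",
)

```text
t: 18.23
ee_pos: [0.5523, 0.0419, 0.1525]
eef_rot: [-0.207, -3.135, 0.0]
ft_force: [0.0, -1.6, -3.2]
gripper_width: 0.0175
grip_force: 58.0
```

Emit:
play_rows(
  rows="-3.5 -20 0 0 0 0; -3.5 -20 0 0 0 0; -3.5 -20 0 0 0 0; -3.5 -20 0 0 0 0; -3.5 -20 0 0 0 0; -3.5 -20 0 0 0 0; -3.5 -20 0 0 0 0; -3.5 -20 0 0 0 0; -3.5 -20 0 0 0 0; -3.5 -20 0 0 0 0; -3 -16 0 0 0 0; -2 -12 0 0 0 0",
)

```text
t: 19.73
ee_pos: [0.5618, -0.1891, 0.1525]
eef_rot: [-0.208, -3.135, 0.0]
ft_force: [0.2, -0.5, -2.9]
gripper_width: 0.0175
grip_force: 58.0
```

Emit:
play_rows(
  rows="-1 -8 0 0 0 0; -0.5 -5 0 0 0 0; 0 -3 0 0 0 0; 0 0 0 0 0 0; 0 0 0 0 0 0",
)

```text
t: 20.35
ee_pos: [0.5615, -0.2036, 0.1526]
eef_rot: [-0.206, -3.135, -0.0]
ft_force: [0.7, 0.5, -4.0]
gripper_width: 0.0173
grip_force: 58.0
```

Run:
```python
from h import *
print(sense()['ft_force'].round(1))
d((562,-204.5,110),172.5)
c=read_camera("top");H=cv2.cvtColor(c['img'],cv2.COLOR_RGB2HSV).astype(int); h,s,v=[H[:,:,i] for i in range(3)]
cv2.imwrite('pics/c7.png',cv2.resize(c['img'][100:220,340:480],None,fx=5,fy=5,interpolation=cv2.INTER_CUBIC)[:,:,::-1])
M=np.zeros((400,640),bool); M[100:180,380:450]=1
for a,ce,px in blobs((h<14)&(s>90)&(v>110)&M,100): print(a,ce,rect(c,px,.134))
```

```text
[ 0.7  0.5 -4. ]
pos [ 561.5 -203.6  152.6] turn [ 0.01 -0.   -0.02] shift [-0.7 -0.9 42.6]
468 [444.67307692 154.8034188 ] (array([ 628.7, -274.6]), [43.8, 200.7], 177.2)
```

View pics/c7.png

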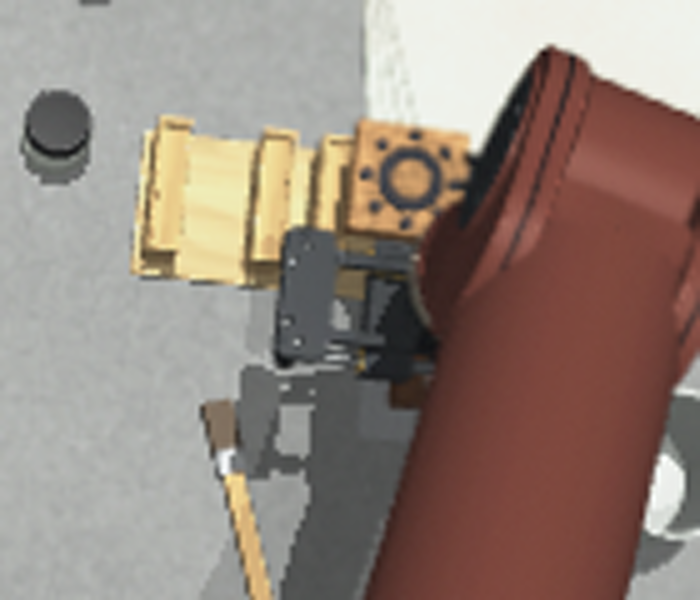

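The ring block is still centred on the blade (crop 413,179), over the -y bay. I lower it, then back out.

Emit:
play_rows(
  rows="0 -0.5 4 0 0 0; 0 -0.5 8 0 0 0; 0 0 10 0 0 0; 0 0 10 0 0 0; 0 0 10 0 0 0; 0 0 8 0 0 0; 0 0 4 0 0 0; 0 0 0 0 0 0; 0 0 0 0 0 0",
)

```text
t: 21.52
ee_pos: [0.5615, -0.2052, 0.0989]
eef_rot: [0.207, 3.134, -0.0]
ft_force: [-0.5, 0.4, -4.2]
gripper_width: 0.0175
grip_force: 58.0
```

Run:
```python
from h import *
d((562,-204.5,81),172.5)
c=read_camera("top");
print(world(c,[(422.2,135.4)],.134)) # centre seen before lowering
I=c['img'];H=cv2.cvtColor(I,cv2.COLOR_RGB2HSV).astype(int); h,s,v=[H[:,:,i] for i in range(3)]
M=np.zeros((400,640),bool); M[120:150,395:440]=1
for a,ce,px in blobs((v<90)&(s<90)&M,30): print(a,ce,rect(c,px,.08))
```

```text
pos [ 561.5 -205.2   98.9] turn [-0.    0.03 -0.06] shift [-0.4  0.7 17.9]
[[ 0.6667182  -0.21426394]]
102 [432.2745098  136.57843137] (array([ 680.7, -259.9]), [15.9, 100.6], 151.5)
54 [418.05555556 140.38888889] (array([ 665.4, -214.7]), [33.1, 36.2], 89.3)
```

Emit:
play_rows(
  rows="-1 0 2 0 0 0; 0 0 2 0 0 0; 0 0 2 0 0 0; 0 0 2 0 0 0; 0 0 2 0 0 0; 0 0 2 0 0 0; 0 0 3 0 0 0; 0 0 3 0 0 0; 0 0 0 0 0 0; 0 0 0 0 0 0",
)

```text
t: 22.82
ee_pos: [0.5623, -0.2052, 0.0806]
eef_rot: [0.207, 3.135, -0.0]
ft_force: [-0.3, -0.5, -2.5]
gripper_width: 0.0171
grip_force: 58.0
```

Emit:
play_rows(
  rows="3 0 0 0 0 0; 6 0 0 0 0 0; 12 0 0 0 0 0; 12 0 0 0 0 0; 12 0 0 0 0 0; 12 0 0 0 0 0; 12 0 0 0 0 0; 12 0 0 0 0 0; 12 0 0 0 0 0; 12 0 0 0 0 0; 0 0 0 0 0 0; 0 0 0 0 0 0",
)

```text
t: 24.32
ee_pos: [0.4586, -0.1914, 0.0808]
eef_rot: [0.207, 3.134, -0.0]
ft_force: [0.1, 0.2, -2.1]
gripper_width: 0.0173
grip_force: 58.0
```

Run:
```python
from h import *
s=sense();print(s['ft_force'].round(1),s['joint_positions'].round(2))
d((438,149,90),174)
c=read_camera("top")
I=c['img'];H=cv2.cvtColor(I,cv2.COLOR_RGB2HSV).astype(int); h,s,v=[H[:,:,i] for i in range(3)]
M=np.zeros((400,640),bool); M[120:160,395:440]=1
for a,ce,px in blobs((v<90)&(s<90)&M,30): print(a,ce,rect(c,px,.073))
```

```text
[ 0.1  0.2 -2.1] [-0.18  0.17  0.54  2.03 -0.11  0.97  1.84]
pos [ 458.6 -191.4   80.8] turn [-0.    0.04 -1.54] shift [ 56.1 336.4  -9.2]
53 [417.30188679 140.69811321] (array([ 666.4, -213.9]), [35.5, 36.9], 43.0)
```

Block 0 now rests at (666,-214), which is centred in its bay. On to the stripe block.

Emit:
play_rows(
  rows="6 0 0 0 0 -1.5; 5 15 0 0 0 0; 5 35 0 0 0 0; 5 40 0 0 0 0; 5 40 0 0 0 0; 5 40 0 0 0 0; 5 40 0 0 0 0; 5 40 0 0 0 0; 5 40 0 0 0 0; 5 30 0 0 0 0; 5 15 0 0 0 0; 0 0 0 0 0 0",
)

```text
t: 25.88
ee_pos: [0.4374, 0.148, 0.0804]
eef_rot: [-0.163, -3.137, 0.001]
ft_force: [0.8, -0.6, -1.7]
gripper_width: 0.0174
grip_force: 58.0
```

Emit:
play_rows(
  rows="0 0 0 0 0 0; 0 0 0 0 0 0",
)

```text
t: 26.12
ee_pos: [0.438, 0.1466, 0.0806]
eef_rot: [0.169, 3.137, -0.0]
ft_force: [0.6, 0.4, -2.8]
gripper_width: 0.0178
grip_force: 58.0
```

Run:
```python
from h import *
d((439,147.5,81),174);
c=read_camera("top");H=cv2.cvtColor(c['img'],cv2.COLOR_RGB2HSV).astype(int)
M=np.zeros((400,640),bool); M[150:215,295:345]=1
for a,ce,px in blobs((H[:,:,2]>170)&(H[:,:,1]<30)&M,20): print(a,ce,rect(c,px,.038))
cv2.imwrite('pics/c8.png',cv2.resize(c['img'][120:220,260:380],None,fx=5,fy=5,interpolation=cv2.INTER_CUBIC)[:,:,::-1])
```

```text
pos [438.  146.6  80.6] turn [-0.01  0.   -0.16] shift [-0.9  1.  -0.4]
32 [322.96875 158.75   ] (array([621.6,  93.8]), [12.6, 50.0], 161.0)
133 [307.73684211 173.31578947] (array([565.3, 152.6]), [41.2, 71.9], 86.2)
59 [338.94915254 178.89830508] (array([549.8,  43.9]), [20.5, 59.7], 28.4)
```

View pics/c8.png

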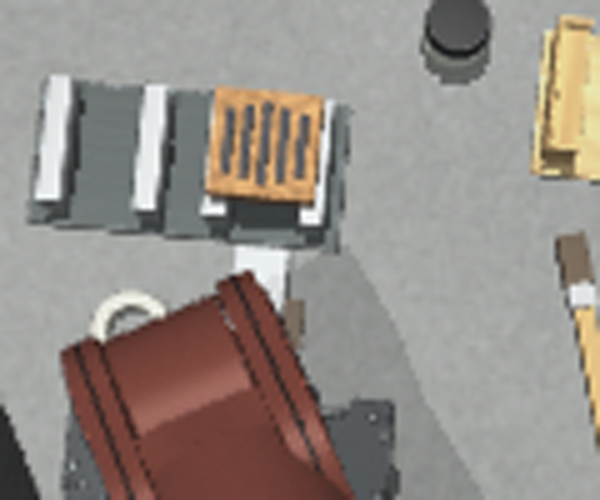

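The blade front (crop 262,248) lines up with the stripe block's gap (228–302 in crop columns). Slide in and lift.

Emit:
play_rows(
  rows="-4 1 0 0 0 0; -10 0 0 0 0 0; -12 0 0 0 0 0; -12 0 0 0 0 0; -12 0 0 0 0 0; -12 0 0 0 0 0; -12 0 0 0 0 0; -12 0 0 0 0 0; -10 0 0 0 0 0; -6 0 0 0 0 0; 0 0 0 0 0 0; 0 0 0 0 0 0",
)

```text
t: 27.68
ee_pos: [0.539, 0.1381, 0.0805]
eef_rot: [-0.166, -3.137, 0.0]
ft_force: [0.1, -0.6, -1.7]
gripper_width: 0.0176
grip_force: 58.0
```

Emit:
play_rows(
  rows="0 0 -4 0 0 0; 0 0 -3 0 0 0; 0 0 -2 0 0 0; 0 0 -2 0 0 0; 0 0 -2 0 0 0; 0 0 -2 0 0 0; 0 0 -2 0 0 0; 0 0 -3 0 0 0; 0 0 -5 0 0 0; 0 0 -8 0 0 0; 0 0 -8 0 0 0; 0 0 -8 0 0 0",
)

```text
t: 29.18
ee_pos: [0.5394, 0.1381, 0.1303]
eef_rot: [0.166, 3.137, 0.0]
ft_force: [0.4, 0.0, -3.2]
gripper_width: 0.0174
grip_force: 58.0
```

Emit:
play_rows(
  rows="0 0 -8 0 0 0; 0 0 -8 0 0 0; 0 0 -5 0 0 0; 0 0 -2 0 0 0; 0 0 0 0 0 0.5; 0 0 0 0 0 0.5; 0 0 0 0 0 0.5; 0 0 0 0 0 0; 0 0 0 0 0 0",
)

```text
t: 30.3
ee_pos: [0.5393, 0.138, 0.1525]
eef_rot: [-0.207, -3.135, 0.0]
ft_force: [-0.5, 0.9, -3.4]
gripper_width: 0.0174
grip_force: 58.0
```

Run:
```python
from h import *
s=sense();print(s['ft_force'].round(1),s['ft_torque'].round(2))
d((576,-95.5,152),172.5)
c=read_camera("top");H=cv2.cvtColor(c['img'],cv2.COLOR_RGB2HSV).astype(int);h,s,v=[H[:,:,i] for i in range(3)]
M=np.zeros((400,640),bool); M[110:165,290:345]=1
for a,ce,px in blobs((h<22)&(s>70)&(v>80)&M,100): print(a,ce,rect(c,px,.134))
```

```text
[-0.5  0.9 -3.4] [ 0.07  0.16 -0.01]
pos [539.3 138.  152.5] turn [-0.   -0.01 -0.05] shift [ -66.9 -226.7    0.5]
1238 [307.21970921 146.97415186] (array([646.3, 136.4]), [120.0, 129.9], 179.6)
```

Emit:
play_rows(
  rows="-1 -4 0 0 0 0; -2 -8 0 0 0 0; -3.5 -12 0 0 0 0; -5 -16 0 0 0 0; -6 -20 0 0 0 0; -6 -20 0 0 0 0; -6 -20 0 0 0 0; -6 -20 0 0 0 0; -6 -20 0 0 0 0; -6 -20 0 0 0 0; -6 -20 0 0 0 0; -5 -16 0 0 0 0",
)

```text
t: 31.85
ee_pos: [0.5715, -0.0661, 0.1526]
eef_rot: [0.209, 3.134, -0.001]
ft_force: [-0.2, 0.8, -3.3]
gripper_width: 0.0174
grip_force: 58.0
```

Emit:
play_rows(
  rows="-3.5 -12 0 0 0 0; -2.5 -8 0 0 0 0; -1.5 -5 0 0 0 0; -1 -4 0 0 0 0; 0 0 0 0 0 0; 0 0 8 0 0 0; 0 0 10 0 0 0; 0 0 10 0 0 0; 0 0 10 0 0 0; 0 0 8 0 0 0; 0 0 0 0 0 0; 0 0 0 0 0 0",
)

```text
t: 33.35
ee_pos: [0.5764, -0.0939, 0.1068]
eef_rot: [0.207, 3.134, -0.0]
ft_force: [-0.1, 0.0, -3.4]
gripper_width: 0.0175
grip_force: 58.0
```

Run:
```python
from h import *
s=sense();print(s['ft_force'].round(1))
d((576,-94.3,81),172.5)
c=read_camera("top");H=cv2.cvtColor(c['img'],cv2.COLOR_RGB2HSV).astype(int);h,s,v=[H[:,:,i] for i in range(3)]
M=np.zeros((400,640),bool); M[110:155,360:410]=1
px=np.vstack([p for a,ce,p in blobs((v<110)&(s<110)&M,5)]);print(len(px))
cv2.imwrite('pics/c9.png',cv2.resize(c['img'][100:200,340:460],None,fx=5,fy=5,interpolation=cv2.INTER_CUBIC)[:,:,::-1])
```

```text
[-0.1  0.  -3.4]
pos [576.4 -93.9 106.8] turn [-0.    0.02 -0.06] shift [ 0.3 -0.4 25.8]
308
```

View pics/c9.png

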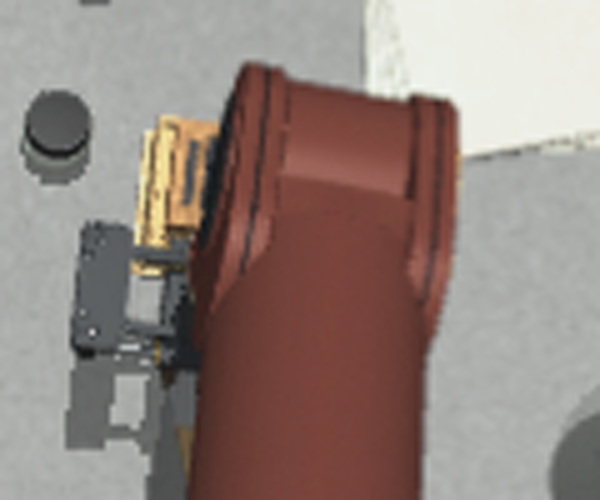

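The arm hides most of the bay. The block's left edge shows at crop column ~170, inside the rack's lip, as expected. Lower and withdraw, then look again.

Emit:
play_rows(
  rows="0 0 4 0 0 0; 0 0 4 0 0 0; 0 0 2 0 0 0; 0 0 2 0 0 0; 0 0 2 0 0 0; 0 0 2 0 0 0; 0 0 2 0 0 0; 0 0 2 0 0 0; 0 0 3 0 0 0; 0 0 3 0 0 0; 0 0 0 0 0 0; 0 0 0 0 0 0",
)

```text
t: 34.9
ee_pos: [0.5762, -0.0938, 0.0806]
eef_rot: [-0.207, -3.135, 0.0]
ft_force: [0.3, -0.6, -2.1]
gripper_width: 0.0175
grip_force: 58.0
```

Emit:
play_rows(
  rows="3 0 0 0 0 0; 6 0 0 0 0 0; 12 0 0 0 0 0; 12 0 0 0 0 0; 12 0 0 0 0 0; 12 0 0 0 0 0; 12 0 0 0 0 0; 12 0 0 0 0 0; 12 0 0 0 0 0; 12 0 0 0 0 0; 10 0 0 0 0 0; 0 0 0 0 0 0",
)

```text
t: 36.4
ee_pos: [0.4616, -0.0786, 0.0806]
eef_rot: [-0.207, -3.135, -0.0]
ft_force: [-0.1, 0.5, -2.7]
gripper_width: 0.0178
grip_force: 58.0
```

Emit:
play_rows(
  rows="0 0 -10 0 0 0; 0 0 -20 0 0 0; 0 0 -20 0 0 0; 0 20 -10 0 0 0; 0 40 0 0 0 0; 0 40 0 0 0 0; 0 40 0 0 0 0; 0 40 0 0 0 0; 0 40 0 0 0 0; 0 20 0 0 0 0; 0 0 0 0 0 0; 0 0 0 0 0 0",
)

```text
t: 37.9
ee_pos: [0.4939, 0.1577, 0.1406]
eef_rot: [-0.209, -3.135, 0.001]
ft_force: [1.3, 0.2, -2.2]
gripper_width: 0.0173
grip_force: 58.0
```

Run:
```python
from h import *
s=sense();print(s['ft_force'].round(1),s['joint_positions'].round(2))
d((437,338.5,110),202)
c=read_camera("top");H=cv2.cvtColor(c['img'],cv2.COLOR_RGB2HSV).astype(int);h,s,v=[H[:,:,i] for i in range(3)]
M=np.zeros((400,640),bool); M[115:160,360:440]=1
for a,ce,px in blobs((v<100)&(s<100)&M,10): print(a,ce,rect(c,px,.073))
px=[p for a,ce,p in blobs((v<100)&(s<100)&M,10) if ce[0]<408]
if px: print(world(c,[np.vstack(px).mean(0)],.073))
cv2.imwrite('pics/c10.png',cv2.resize(c['img'][100:260,220:450],None,fx=3.4,fy=3.4,interpolation=cv2.INTER_CUBIC)[:,:,::-1])
```

```text
[ 1.3  0.2 -2.2] [-0.57  0.13  0.19  1.9  -0.03  1.11  1.07]
pos [493.9 157.7 140.6] turn [-5.000e-02 -1.000e-02 -2.964e+01] shift [-15.  189.   30.6]
17 [380.35294118 135.88235294] (array([683.6, -92.6]), [4.0, 43.9], 171.3)
15 [384.26666667 134.66666667] (array([ 685.2, -105. ]), [3.6, 40.6], 172.0)
17 [376.82352941 135.35294118] (array([684. , -80.8]), [4.0, 37.2], 171.3)
14 [387.64285714 137.14285714] (array([ 678.4, -116.3]), [3.2, 40.1], 171.1)
12 [391.33333333 137.5       ] (array([ 676.8, -127.7]), [2.8, 36.8], 171.1)
63 [417.33333333 140.66666667] (array([ 665.6, -213.1]), [36.0, 36.9], 177.7)
[[ 0.6819078  -0.10239014]]
```

View pics/c10.png

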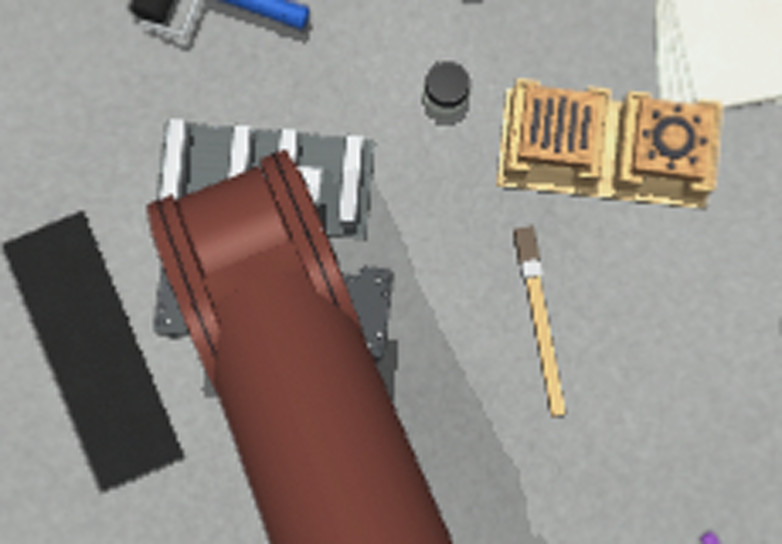

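Both blocks lie in their bays: stripes at (682,-104.5), ring at (666,-213). Pictures show them flat (crop 560,122 and 673,135). Now the lifter goes back on the mat (crop 95,350).

Emit:
play_rows(
  rows="0 0 0 0 0 -10; 0 0 0 0 0 -10; 0 0 0 0 0 -9.8; -1 10 0 0 0 0; -3 32 0 0 0 0; -3 35 5 0 0 0; -3 35 5 0 0 0; -3 35 5 0 0 0; -2 30 5 0 0 0; 0 12 0 0 0 0; 0 0 0 0 0 0; 0 0 0 0 0 0",
)

```text
t: 39.45
ee_pos: [0.4369, 0.3384, 0.1208]
eef_rot: [-0.602, 3.083, -0.001]
ft_force: [0.2, -0.0, -2.1]
gripper_width: 0.0175
grip_force: 58.0
```

```bash
python3 -c "
from h import *
d((437,338.7,60),202.2)"
```

```text
pos [436.9 338.4 120.8] turn [-0.04  0.01 -0.11] shift [-0.2  0.2 60.8]
```

Emit:
play_rows(
  rows="0 0 15 0 0 0; 0 0 20 0 0 0; 0 0 20 0 0 0; 0 0 10 0 0 0; 0 0 4 0 0 0; 0 0 2 0 0 0; 0 0 2 0 0 0; 0 0 0 0 0 0; 0 0 0 0 0 0",
)

```text
t: 40.58
ee_pos: [0.4362, 0.34, 0.0479]
eef_rot: [-0.606, 3.082, 0.0]
ft_force: [0.7, -0.1, -2.5]
gripper_width: 0.0177
grip_force: 58.0
```

Emit:
play_rows(
  rows="0 0 0 0 0 0; 0 0 0 0 0 0; 0 0 0 0 0 0; 0 0 0 0 0 0; 0 0 0 0 0 0; 0 0 0 0 0 0; 0 0 0 0 0 0; 0 0 0 0 0 0",
  gripper=0.3,
)

```text
t: 41.58
ee_pos: [0.436, 0.3398, 0.0475]
eef_rot: [0.606, -3.083, 0.0]
ft_force: [-0.1, 0.3, 0.6]
gripper_width: 0.0609
grip_force: 0.0
```

Emit:
play_rows(
  rows="0 0 -15 0 0 0; 0 0 -30 0 0 0; 0 0 -40 0 0 0; 0 0 -40 0 0 0; 0 0 -20 0 0 0; 40 0 0 0 0 0; 40 0 0 0 0 0; 0 0 0 0 0 0",
  gripper=0,
)

```text
t: 42.58
ee_pos: [0.3602, 0.3091, 0.1939]
eef_rot: [-0.608, 3.081, 0.001]
ft_force: [0.2, -0.2, 0.3]
gripper_width: 0.087
grip_force: 0.0
```

Run:
```python
from h import *
d((437,128,110),175); print(sense()['ft_force'].round(1))
c=read_camera("top");H=cv2.cvtColor(c['img'],cv2.COLOR_RGB2HSV).astype(int);h,s,v=[H[:,:,i] for i in range(3)]
M=np.zeros((400,640),bool); M[150:250,210:280]=1
for a,ce,px in blobs((s<30)&(v>190)&M,20): print('blade',a,ce,rect(c,px,.006))
M=np.zeros((400,640),bool); M[160:270,290:420]=1
for a,ce,px in blobs((h<22)&(s>70)&(v>80)&M,40): print('brush',a,ce,rect(c,px,.012))
cv2.imwrite('pics/c11.png',cv2.resize(c['img'][140:290,210:450],None,fx=3.3,fy=3.3,interpolation=cv2.INTER_CUBIC)[:,:,::-1])
```

```text
pos [360.2 309.1 193.9] turn [ 0.05  0.05 27.33] shift [ -92.3 -173.7   83.9]
[ 0.2 -0.2  0.3]
blade 46 [269.39130435 154.58695652] (array([641.2, 278.5]), [14.9, 32.8], 172.9)
blade 347 [241.80979827 192.72334294] (array([498. , 367.9]), [32.3, 155.4], 22.2)
brush 145 [379.84137931 201.07586207] (array([473.7, -93. ]), [13.8, 134.2], 8.9)
brush 163 [314.27607362 215.6809816 ] (array([432.3, 127.6]), [14.0, 135.2], 174.1)
```

View pics/c11.png

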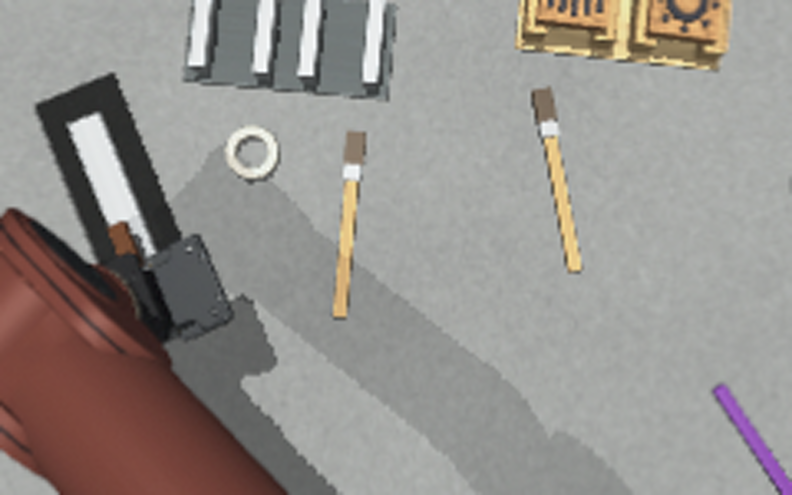

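Lifter lies along the mat (blade at 22.2°, front end where expected, crop 90,130). The right brush has been knocked and now lies with its handle centre at (474,-93); the left one is unmoved at (432,128). I start with the left one.

Emit:
play_rows(
  rows="0 0 0 0 0 9.4; 0 0 0 0 0 9.4; 0 0 0 0 0 9.4; 0 0 0 0 0 0",
  gripper=0.4,
)

```text
t: 43.12
ee_pos: [0.3629, 0.3098, 0.193]
eef_rot: [0.162, 3.137, 0.001]
ft_force: [-0.2, 0.5, 0.3]
gripper_width: 0.0563
grip_force: 0.0
```

```bash
python3 -c "
from h import *
d((482,122.5,80),174.1)"
```

```text
pos [362.9 309.8 193. ] turn [ 0.02  0.03 -0.03] shift [-137.8 -174.1  113. ]
```

Emit:
play_rows(
  rows="-14 -30 5 0 0 0; -28 -36 15 0 0 0; -28 -36 25 0 0 0; -28 -36 30 0 0 0; -28 -26 28 0 0 0; -12 -10 10 0 0 0; 0 0 0 0 0 0; 0 0 0 0 0 0",
)

```text
t: 44.12
ee_pos: [0.4812, 0.1237, 0.0804]
eef_rot: [0.159, 3.137, 0.001]
ft_force: [0.3, -0.3, 0.3]
gripper_width: 0.0519
grip_force: 0.0
```

```bash
python3 -c "
from h import *
d((482,122.5,10.5),174.1)"
```

```text
pos [481.2 123.7  80.4] turn [0.05 0.04 0.09] shift [-0.9 -1.1 69.9]
```

Emit:
play_rows(
  rows="-1 -1 15 0 0 0; 0 0 20 0 0 0; 0 0 18 0 0 0; 0 0 10 0 0 0; 0 0 6 0 0 0; 0 0 0 0 0 0",
)

```text
t: 44.88
ee_pos: [0.482, 0.1212, 0.0104]
eef_rot: [-0.163, -3.137, 0.0]
ft_force: [0.4, -0.4, 0.2]
gripper_width: 0.0525
grip_force: 0.0
```

Emit:
play_rows(
  rows="0 0 0 0 0 0; 0 0 0 0 0 0; 0 0 0 0 0 0; 0 0 0 0 0 0; 0 0 0 0 0 0; 0 0 0 0 0 0; 0 0 0 0 0 0; 0 0 0 0 0 0",
  gripper=1,
  force=30,
)

```text
t: 45.88
ee_pos: [0.4821, 0.121, 0.0106]
eef_rot: [-0.163, -3.137, 0.0]
ft_force: [-0.6, -0.1, 1.3]
gripper_width: 0.0135
grip_force: 30.0
```

Emit:
play_rows(
  rows="0 0 -10 0 0 0; 0 0 -30 0 0 0; 0 0 -40 0 0 0; 0 0 -40 0 0 0; 0 0 -40 0 0 0; 0 0 -40 0 0 0; 0 0 -20 0 0 0; 0 0 0 0 0 0",
)

```text
t: 46.88
ee_pos: [0.4828, 0.1212, 0.2324]
eef_rot: [0.163, 3.134, 0.002]
ft_force: [-0.2, 0.2, -0.9]
gripper_width: 0.0139
grip_force: 30.0
```

Emit:
play_rows(
  rows="0 0 0 0 0 10.2; 0 0 0 0 0 10.2; 0 0 0 0 0 10.2; 0 0 0 0 0 10.2; 0 0 0 0 0 10.2; 0 0 0 0 0 10.2; 0 0 0 0 0 10.2; 0 0 0 0 0 10.2; 0 0 0 0 0 10.2; 0 0 0 0 0 10.2; 0 0 0 0 0 10.2; 0 0 0 0 0 10.2",
)

```text
t: 48.38
ee_pos: [0.4814, 0.1208, 0.2292]
eef_rot: [2.832, 1.36, -0.003]
ft_force: [0.0, -0.4, 1.0]
gripper_width: 0.0136
grip_force: 30.0
```

```bash
python3 -c "
from h import *
d((500,-300,330),52);print(sense()['joint_positions'].round(2))"
```

```text
pos [481.4 120.8 229.2] turn [-0.05  0.11 -0.69] shift [-320.1  273.7 -100.8]
[-0.57  0.02  0.24  1.84 -0.    1.29 -1.01]
```

Emit:
play_rows(
  rows="-20 17 -11 0 0 0; -35 30 -11 0 0 0; -35 30 -11 0 0 0; -35 30 -11 0 0 0; -35 30 -11 0 0 0; -35 30 -11 0 0 0; -35 30 -11 0 0 0; -35 30 -12 0 0 0; -35 30 -12 0 0 0; -20 17 0 0 0 0; 0 0 0 0 0 0; 0 0 0 0 0 0",
)

```text
t: 49.88
ee_pos: [0.4984, -0.2989, 0.3305]
eef_rot: [-2.826, -1.369, 0.002]
ft_force: [0.3, -0.7, -0.2]
gripper_width: 0.0134
grip_force: 30.0
```

Emit:
play_rows(
  rows="0 0 0 0 -10 0; 0 0 0 0 -10 0; 0 0 0 0 -10 0; 0 0 0 0 -10 0; 0 0 0 0 -10 0; 0 0 0 0 -10 0; 0 0 0 0 -10 0; 0 0 0 0 0 0; 0 0 0 0 0 0",
)

```text
t: 51.0
ee_pos: [0.4984, -0.3001, 0.3322]
eef_rot: [2.011, 0.972, -1.401]
ft_force: [-0.8, 0.6, 0.7]
gripper_width: 0.0135
grip_force: 30.0
```

```bash
python3 -c "
from h import *
s=sense();print((s['ee_pos']*1000).round(1),s['joint_positions'].round(2));print(Ro.from_rotvec(s['eef_rot']).as_matrix().round(3))"
```

```text
[ 498.4 -300.1  332.2] [-0.47  0.63  0.67  1.48  0.67  1.78 -0.52]
[[ 0.216  0.784 -0.582]
 [ 0.27  -0.621 -0.736]
 [-0.938  0.001 -0.346]]
```

Emit:
play_rows(
  rows="0 0 0 0 -8 0; 0 0 0 0 0 0; 0 0 0 0 0 0",
)

```text
t: 51.38
ee_pos: [0.4981, -0.3007, 0.3328]
eef_rot: [1.887, 0.91, -1.518]
ft_force: [-0.8, -0.0, 1.0]
gripper_width: 0.0136
grip_force: 30.0
```

```bash
cat > can.py <<'E'
from h import *
s=sense();p=s['ee_pos']*1000;R=Ro.from_rotvec(s['eef_rot']).as_matrix()
end=p+4.5*R[:,2]+120*R[:,0]; ax=-R[:,0]
print('pos',p.round(1),'end',end.round(1),'axis',ax.round(3),s['joint_positions'].round(2))
for zend in (130,35):
    want=np.array([489,-378.5,0.])+np.array([ax[0],ax[1],0])*(zend-70)/ax[2]; want[2]=zend
    print(zend,'shift world',(want-end).round(1),'tool',(R.T@(want-end)).round(1))
E
python3 can.py
```

```text
pos [ 498.1 -300.7  332.8] end [ 511.5 -284.3  214.6] axis [-0.134 -0.165  0.977] [-0.49  0.7   0.68  1.49  0.73  1.81 -0.54]
130 shift world [ -30.7 -104.4  -84.6] tool [ 61.3  40.6 116.6]
35 shift world [ -17.6  -88.3 -179.6] tool [158.5  40.6 116.6]
```

Emit:
play_rows(
  rows="5 5 12 0 0 0; 8 6 16 0 0 0; 8 6 18 0 0 0; 8 6 18 0 0 0; 8 6 18 0 0 0; 8 6 18 0 0 0; 8 5 12 0 0 0; 8 1 5 0 0 0; 0 0 0 0 0 0; 0 0 0 0 0 0",
)

```text
t: 52.62
ee_pos: [0.468, -0.4047, 0.2477]
eef_rot: [1.881, 0.911, -1.523]
ft_force: [-0.2, -0.4, -0.3]
gripper_width: 0.0136
grip_force: 30.0
```

```bash
python3 can.py
python3 - <<'E'
from h import *
c=read_camera("top");b=read_camera("scene")
A=cv2.resize(c['img'][130:250,400:520],None,fx=3.333,fy=3.333,interpolation=cv2.INTER_CUBIC)
B=cv2.resize(b['img'][80:200,140:260],None,fx=3.3333,fy=3.3333,interpolation=cv2.INTER_CUBIC)
cv2.imwrite('pics/c12.png',np.hstack([A,B])[:,:,::-1])
E
```

```text
pos [ 468.  -404.7  247.7] end [ 480.8 -388.5  129.4] axis [-0.129 -0.163  0.978] [-0.35  0.78  0.68  1.59  0.74  1.58 -0.61]
130 shift world [0.3 0.  0.6] tool [-0.5  0.2 -0.3]
35 shift world [ 12.8  15.9 -94.4] tool [96.6  0.2 -0.3]
```

View pics/c12.png

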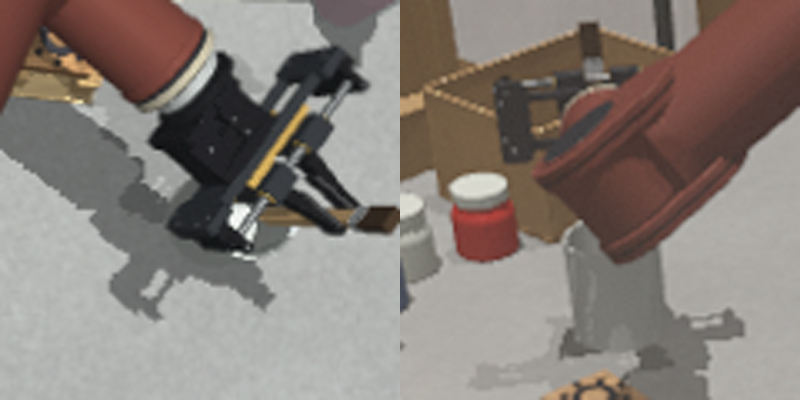

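The brush is upright over the can mouth with the bristles up (left crop 375,220; right crop 590,40). Lower it in.

Emit:
play_rows(
  rows="6 0 0 0 0 0; 12 0 0 0 0 0; 12 0 0 0 0 0; 12 0 0 0 0 0; 12 0 0 0 0 0; 10 0 0 0 0 0; 0 0 0 0 0 0",
)

```text
t: 53.6
ee_pos: [0.4756, -0.3945, 0.1842]
eef_rot: [1.88, 0.911, -1.525]
ft_force: [0.8, -0.0, -0.3]
gripper_width: 0.0137
grip_force: 30.0
```

Emit:
play_rows(
  rows="8 0 0 0 0 0; 8 0 0 0 0 0; 8 0 0 0 0 0; 8 0 0 0 0 0; 0 0 0 0 0 0; 0 0 0 0 0 0",
)

```text
t: 54.35
ee_pos: [0.4798, -0.3896, 0.1539]
eef_rot: [1.881, 0.91, -1.524]
ft_force: [-0.4, -0.1, -0.9]
gripper_width: 0.0132
grip_force: 30.0
```

```bash
python3 can.py
```

```text
pos [ 479.8 -389.6  153.9] end [ 492.5 -373.5   35.6] axis [-0.129 -0.163  0.978] [-0.33  0.92  0.62  1.57  0.67  1.54 -0.71]
130 shift world [-11.5 -15.   94.4] tool [-96.3   0.3  -1.2]
35 shift world [ 1.1  0.8 -0.6] tool [ 0.8  0.3 -1.2]
```

Emit:
play_rows(
  rows="0 0 0 0 0 0; 0 0 0 0 0 0; 0 0 0 0 0 0; 0 0 0 0 0 0; 0 0 0 0 0 0; 0 0 0 0 0 0",
  gripper=0.4,
)

```text
t: 55.1
ee_pos: [0.4798, -0.3895, 0.1537]
eef_rot: [1.881, 0.91, -1.523]
ft_force: [0.6, 0.3, 0.6]
gripper_width: 0.0516
grip_force: 0.0
```

Emit:
play_rows(
  rows="0 0 -8 0 0 0; 0 0 -15 0 0 0; 0 0 -20 0 0 0; 0 0 -25 0 0 0; -30 0 -15 0 0 0; -40 0 0 0 0 0; -40 0 0 0 0 0; -40 0 0 0 0 0; -30 0 0 0 0 0; 0 0 0 0 0 0; 0 0 0 0 0 0",
)

```text
t: 56.48
ee_pos: [0.5069, -0.3548, 0.3468]
eef_rot: [1.882, 0.911, -1.523]
ft_force: [0.1, -0.4, -0.1]
gripper_width: 0.052
grip_force: 0.0
```

```bash
python3 can.py
python3 - <<'E'
from h import *
c=read_camera("top");b=read_camera("scene")
H=cv2.cvtColor(c['img'],cv2.COLOR_RGB2HSV).astype(int);h,s,v=[H[:,:,i] for i in range(3)]
M=np.zeros((400,640),bool); M[160:270,340:420]=1
for a,ce,px in blobs((h<22)&(s>70)&(v>80)&M,40): print('brush',a,ce,rect(c,px,.012))
A=cv2.resize(c['img'][130:250,350:520],None,fx=3.333,fy=3.333,interpolation=cv2.INTER_CUBIC)
B=cv2.resize(b['img'][80:200,160:240],None,fx=3.3333,fy=3.3333,interpolation=cv2.INTER_CUBIC)[:, :233]
cv2.imwrite('pics/c13.png',np.hstack([A,B])[:,:,::-1])
E
```

```text
pos [ 506.9 -354.8  346.8] end [ 519.7 -338.6  228.5] axis [-0.129 -0.164  0.978] [-0.41  0.71  0.7   1.44  0.77  1.76 -0.48]
130 shift world [-38.6 -49.9 -98.5] tool [83.2  0.8 82.2]
35 shift world [ -26.1  -34.  -193.5] tool [180.3   0.8  82.2]
brush 1277 [362.62411903 174.27721222] (array([551.2, -38.2]), [129.5, 155.8], 88.9)
brush 1627 [353.28149969 221.58205286] (array([380.7, -10.5]), [107.0, 259.2], 178.9)
```

View pics/c13.png

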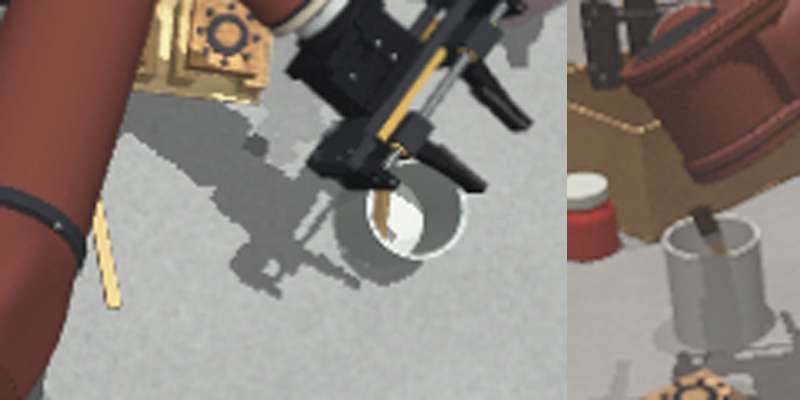

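The first brush stands in the can, bristles up (left crop 382,210; right crop 710,225). That was my 15th picture, one over the 14 allowed, so I'll work from numbers only from here. Going back for the second brush.

Emit:
play_rows(
  rows="0 0 0 0 9.75 0; 0 0 0 0 9.75 0; 0 0 0 0 9.75 0; 0 0 0 0 9.75 0; 0 0 0 0 9.75 0; 0 0 0 0 9.75 0; 0 0 0 0 9.75 0; 0 0 0 0 9.75 0; 0 0 0 0 0 0",
)

```text
t: 57.7
ee_pos: [0.5038, -0.359, 0.3475]
eef_rot: [2.833, 1.357, 0.001]
ft_force: [-0.4, 0.6, -0.7]
gripper_width: 0.052
grip_force: 0.0
```

```bash
python3 -c "
from h import *
d((523,-85.5,200),52)"
```

```text
pos [ 503.8 -359.   347.5] turn [ 0.04 -0.02 -0.79] shift [ 227.3 -153.3  147.5]
```

Emit:
play_rows(
  rows="20 -13 0 0 0 0; 37 -25 5 0 0 0; 37 -25 20 0 0 0; 37 -25 25 0 0 0; 37 -25 25 0 0 0; 37 -25 25 0 0 0; 22 -15 20 0 0 0; 0 0 0 0 0 -9.8; 0 0 0 0 0 -9.8; 0 0 0 0 0 -9.8; 0 0 0 0 0 -9.8; 0 0 0 0 0 -9.8",
)

```text
t: 59.2
ee_pos: [0.5276, -0.081, 0.2259]
eef_rot: [-1.995, -2.426, 0.005]
ft_force: [-0.5, 0.5, 0.1]
gripper_width: 0.0523
grip_force: 0.0
```

Emit:
play_rows(
  rows="0 0 0 0 0 -9.8; 0 0 0 0 0 -9.8; 0 0 0 0 0 -9.8; 0 0 0 0 0 -9.8; 0 0 0 0 0 -9.8; 0 0 0 0 0 -9.8; 0 0 0 0 0 -9.8; 0 0 0 0 0 -9.8; 0 0 0 0 0 -10; 0 0 0 0 0 0; 0 0 0 0 0 0",
)

```text
t: 60.58
ee_pos: [0.5278, -0.0816, 0.2265]
eef_rot: [0.244, -3.131, 0.001]
ft_force: [-0.6, 0.7, 0.2]
gripper_width: 0.0525
grip_force: 0.0
```

Run:
```python
from h import *
d((523,-85.5,60),188.9);print(sense()['joint_positions'].round(2))
c=read_camera("top");b=read_camera("scene")
for n,c,box,z in (('top',c,(450,165,500,215),.11),('scene',b,(175,95,235,200),.11),('t-brush',c,(365,160,410,270),.012),('s-brush',b,(235,170,300,225),.012)):
    H=cv2.cvtColor(c['img'],cv2.COLOR_RGB2HSV).astype(int);h,s,v=[H[:,:,i] for i in range(3)]
    M=np.zeros((400,640),bool); x0,y0,x1,y1=box; M[y0:y1,x0:x1]=1
    for a,ce,px in blobs((h<22)&(s>60)&(v>30)&M,12):
        print(n,a,ce.round(1),'uv',px.min(0),px.max(0),rect(c,px,z))
```

```text
pos [527.8 -81.6 226.5] turn [-0.03 -0.08 -0.  ] shift [  5.3  -3.1 166.5]
[-0.19  0.1   0.28  1.76 -0.03  1.29  1.82]
top 41 [465.6 176.2] uv [463 171] [468 182] (array([ 539.7, -351.9]), [12.0, 35.8], 167.6)
top 60 [464.3 191.8] uv [462 184] [467 200] (array([ 491., -345.]), [13.2, 51.5], 171.4)
scene 2645 [199.8 119.3] uv [175  95] [234 152] (array([ 301.6, -556.9]), [240.4, 525.8], 49.5)
scene 12 [205.2 154.1] uv [203 153] [207 155] (array([ 506.3, -351.9]), [14.1, 14.2], 128.5)
scene 135 [199.  196.3] uv [183 191] [213 199] (array([ 691.9, -178.9]), [43.2, 85.6], 128.2)
t-brush 2955 [395.8 213.1] uv [376 160] [409 269] (array([ 431.8, -133.5]), [111.5, 366.8], 178.0)
s-brush 139 [271.1 202.6] uv [259 192] [283 213] (array([478.6, -89.2]), [20.7, 135.2], 8.1)
s-brush 64 [237.5 219.8] uv [235 212] [242 224] (array([ 608.5, -111. ]), [20.9, 66.2], 44.1)
s-brush 20 [253.2 217.6] uv [249 215] [257 220] (array([581.2, -75.8]), [11.0, 29.7], 11.8)
```

Emit:
play_rows(
  rows="3 -1 15 0 0 0; 0 0 30 0 0 0; 0 0 40 0 0 0; 0 0 40 0 0 0; 0 0 40 0 0 0; 0 0 25 0 0 0; 0 0 14 0 0 0; 0 0 8 0 0 0; 0 0 4 0 0 0; 0 0 0 0 0 0; 0 0 0 0 0 0",
)

```text
t: 62.05
ee_pos: [0.5255, -0.0837, 0.0116]
eef_rot: [-0.248, 3.131, -0.0]
ft_force: [0.5, 0.2, -0.3]
gripper_width: 0.0523
grip_force: 0.0
```

Emit:
play_rows(
  rows="0 0 0 0 0 0; 0 0 0 0 0 0; 0 0 0 0 0 0; 0 0 0 0 0 0; 0 0 0 0 0 0; 0 0 0 0 0 0; 0 0 0 0 0 0; 0 0 0 0 0 0",
  gripper=1,
  force=30,
)

```text
t: 63.05
ee_pos: [0.525, -0.0837, 0.011]
eef_rot: [-0.248, 3.132, -0.0]
ft_force: [0.1, 0.2, 1.2]
gripper_width: 0.0135
grip_force: 30.0
```

Run:
```python
from h import *
c=read_camera("top")
for z in (.14,.165,.18): print('tip',z,world(c,[(466,171)],z))
for z in (.005,.03,.06): print('end',z,world(c,[(464,200)],z))
for z in (.07,.09,.11): print('h184',z,world(c,[(464.5,184)],z))
```

```text
tip 0.14 [[ 0.55190737 -0.34376644]]
tip 0.165 [[ 0.54783322 -0.33499621]]
tip 0.18 [[ 0.54538873 -0.32973406]]
end 0.005 [[ 0.47471095 -0.37927612]]
end 0.03 [[ 0.47245759 -0.37072339]]
end 0.06 [[ 0.46975355 -0.36046011]]
h184 0.07 [[ 0.52082367 -0.36123004]]
h184 0.09 [[ 0.51821958 -0.35432323]]
h184 0.11 [[ 0.51561548 -0.34741641]]
```

Emit:
play_rows(
  rows="0 0 -10 0 0 0; 0 0 -30 0 0 0; 0 0 -40 0 0 0; 0 0 -50 0 0 0; 0 0 -50 0 0 0; 0 0 -50 0 0 0; 0 0 -50 0 0 0; 0 0 -30 0 0 0; 0 0 -10 0 0 0; 0 0 0 0 0 9.8; 0 0 0 0 0 9.8; 0 0 0 0 0 9.8",
)

```text
t: 64.6
ee_pos: [0.5244, -0.0837, 0.3298]
eef_rot: [-0.564, -3.089, 0.001]
ft_force: [0.4, -0.2, -0.3]
gripper_width: 0.0134
grip_force: 29.9
```

Emit:
play_rows(
  rows="0 0 0 0 0 9.8; 0 0 0 0 0 9.8; 0 0 0 0 0 9.8; 0 0 0 0 0 9.8; 0 0 0 0 0 9.8; 0 0 0 0 0 9.8; 0 0 0 0 0 9.8; 0 0 0 0 0 9.8; 0 0 0 0 0 9.8; 0 0 0 0 0 9.8; 0 0 0 0 0 9.8; 0 0 0 0 0 0",
)

```text
t: 66.1
ee_pos: [0.5245, -0.0837, 0.33]
eef_rot: [-2.824, -1.374, 0.002]
ft_force: [-0.2, -0.7, -0.7]
gripper_width: 0.0137
grip_force: 30.0
```

```bash
python3 -c "
from h import *
d((500,-290,335),52);s=sense();print(s['joint_positions'].round(2),s['gripper_width'],s['grip_force'])"
```

```text
pos [524.5 -83.7 330. ] turn [-0.07  0.06 -0.1 ] shift [-177.7  107.7   -5. ]
[-0.26  0.05  0.35  1.61 -0.02  1.49 -0.57] 0.013673561079195174 29.955131113529205
```

Emit:
play_rows(
  rows="-15 9 0 0 0 0; -35 21 0 0 0 0; -40 24 0 0 0 0; -40 24 0 0 0 0; -33 20 0 0 0 0; -15 10 0 0 0 0; 0 0 0 0 0 0",
)

```text
t: 66.97
ee_pos: [0.4986, -0.2929, 0.3308]
eef_rot: [2.826, 1.371, -0.002]
ft_force: [0.5, -0.1, -0.5]
gripper_width: 0.0135
grip_force: 30.0
```

Emit:
play_rows(
  rows="0 0 0 0 -9.3 0; 0 0 0 0 -9.3 0; 0 0 0 0 -9.3 0; 0 0 0 0 -9.3 0; 0 0 0 0 -9.3 0; 0 0 0 0 -9.3 0; 0 0 0 0 -9.3 0; 0 0 0 0 0 0; 0 0 0 0 0 0",
)

```text
t: 68.1
ee_pos: [0.4999, -0.2907, 0.3317]
eef_rot: [2.083, 1.012, -1.324]
ft_force: [-0.0, -0.5, 0.1]
gripper_width: 0.0137
grip_force: 30.0
```

```bash
cat > can2.py <<'E'
from h import *
s=sense();p=s['ee_pos']*1000;R=Ro.from_rotvec(s['eef_rot']).as_matrix()
end=p+4.5*R[:,2]+120*R[:,0]; ax=-R[:,0]
u=np.array([.61,.79]);v=np.array([.784,-.621]);C=np.array([489,-378.5])
print('pos',p.round(1),'end',end.round(1),'uv',((end[:2]-C)@u).round(1),((end[:2]-C)@v).round(1),'axis',ax.round(3))
for z,uu in ((140,-10),(78,20)):
    want=np.r_[C+uu*u-16*v,z]; print(z,'tool',(R.T@(want-end)).round(1),'TCPz',(p+want-end)[2].round(1))
E
python3 can2.py
```

```text
pos [ 499.9 -290.7  331.7] end [ 528.9 -253.9  221.1] uv 122.8 -46.0 axis [-0.263 -0.333  0.906]
140 tool [ 17.2  29.6 154.4] TCPz 250.6
78 tool [ 86.1  29.3 153.6] TCPz 188.6
```

Emit:
play_rows(
  rows="-5 5 12 0 0 0; -5 5 20 0 0 0; 0 5 22 0 0 0; 0 5 22 0 0 0; 0 5 22 0 0 0; 3 4 22 0 0 0; 8 0 20 0 0 0; 8 0 10 0 0 0; 8 0 4 0 0 0; 0 0 0 0 0 0; 0 0 0 0 0 0",
)

```text
t: 69.47
ee_pos: [0.4416, -0.4122, 0.251]
eef_rot: [2.079, 1.012, -1.327]
ft_force: [-0.1, 0.0, -0.1]
gripper_width: 0.0133
grip_force: 30.0
```

```bash
python3 can2.py
```

```text
pos [ 441.6 -412.2  251. ] end [ 470.3 -375.7  140.3] uv -9.2 -16.4 axis [-0.26  -0.331  0.907]
140 tool [0.  0.6 0.6] TCPz 250.7
78 tool [68.9  0.3 -0.4] TCPz 188.7
```

Emit:
play_rows(
  rows="6 0 0 0 0 0; 10 0 0 0 0 0; 10 0 0 0 0 0; 10 0 0 0 0 0; 10 0 0 0 0 0; 10 0 0 0 0 0; 8 0 0 0 0 0; 5 0 0 0 0 0; 0 0 0 0 0 0; 0 0 0 0 0 0",
)

```text
t: 70.72
ee_pos: [0.4584, -0.3902, 0.1886]
eef_rot: [2.08, 1.009, -1.329]
ft_force: [-1.9, -3.1, 4.7]
gripper_width: 0.0134
grip_force: 30.0
```

```bash
python3 can2.py
python3 - <<'E'
from h import *
s=sense();print(s['ft_force'].round(1))
b=read_camera("scene");H=cv2.cvtColor(b['img'],cv2.COLOR_RGB2HSV).astype(int)
E
```

```text
pos [ 458.4 -390.2  188.6] end [ 487.1 -353.9   77.8] uv 18.3 -16.8 axis [-0.26  -0.33   0.908]
140 tool [-68.2   0.8  -0.6] TCPz 250.8
78 tool [ 0.6  0.5 -1.7] TCPz 188.8
[-1.9 -3.1  4.7]
```

Emit:
play_rows(
  rows="-3 0 0 0 0 0; -3 0 0 0 0 0; 0 0 0 0 0 0; 0 0 0 0 0 0",
)

```text
t: 71.28
ee_pos: [0.4575, -0.3913, 0.1934]
eef_rot: [2.08, 1.012, -1.327]
ft_force: [0.6, -0.2, -0.3]
gripper_width: 0.0136
grip_force: 30.0
```

Emit:
play_rows(
  rows="0 0 0 0 0 0; 0 0 0 0 0 0; 0 0 0 0 0 0; 0 0 0 0 0 0; 0 0 0 0 0 0; 0 0 0 0 0 0",
  gripper=0.4,
)

```text
t: 72.03
ee_pos: [0.4573, -0.3916, 0.1936]
eef_rot: [2.08, 1.011, -1.328]
ft_force: [0.7, 0.6, -0.5]
gripper_width: 0.0518
grip_force: 0.1
```

Emit:
play_rows(
  rows="-10 0 0 0 0 0; -20 0 0 0 0 0; -30 0 0 0 0 0; -40 0 0 0 0 0; -40 0 0 0 0 0; -30 0 0 0 0 0; 0 0 0 0 0 0; 0 0 0 0 0 0",
)

```text
t: 73.03
ee_pos: [0.4128, -0.4479, 0.3478]
eef_rot: [2.081, 1.011, -1.327]
ft_force: [0.6, -0.6, -0.2]
gripper_width: 0.0519
grip_force: 0.0
```

```bash
cat > mk.py <<'E'
from h import *
c=read_camera("top");b=read_camera("scene")
for n,c,box in (('top',c,(445,150,505,225)),('scene',b,(175,110,240,200))):
    H=cv2.cvtColor(c['img'],cv2.COLOR_RGB2HSV).astype(int);h,s,v=[H[:,:,i] for i in range(3)]
    x0,y0,x1,y1=box; M=np.zeros((400,640),bool); M[y0:y1,x0:x1]=1
    for a,ce,px in blobs((h<22)&(s>60)&(v>30)&M,8):
        px=px[np.argsort(px[:,1])]; print(n,a,ce.round(1),'uv',px.min(0),px.max(0),'top px',px[0],'bottom px',px[-1], 'rgb',c['img'][px[:,1],px[:,0]].mean(0).round())
E
python3 mk.py; python3 -c "
from h import *
d((500,-290,335),52)"
```

```text
top 1460 [470.5 164.9] uv [445 150] [504 213] top px [445 150] bottom px [445 213] rgb [107.  62.  55.]
top 40 [467.8 174.4] uv [465 169] [470 180] top px [469 169] bottom px [467 180] rgb [52. 43. 35.]
top 132 [467.7 193.9] uv [462 182] [475 204] top px [468 182] bottom px [475 204] rgb [125. 106.  78.]
top 39 [474.6 209.6] uv [471 206] [478 213] top px [472 206] bottom px [477 213] rgb [40. 33. 27.]
scene 1934 [200.1 127.5] uv [175 110] [233 156] top px [175 110] bottom px [204 156] rgb [106.  87.  67.]
scene 135 [199.1 196.3] uv [183 191] [214 199] top px [200 191] bottom px [214 199] rgb [164. 134. 104.]
pos [ 413.2 -447.5  347.2] turn [-0.13 65.12 -0.07] shift [177.6 -28.6  12.2]
```

Emit:
play_rows(
  rows="-10 0 -20 0 0 0; -10 0 -40 0 0 0; 0 0 -40 0 0 0; 0 0 -40 0 0 0; 0 -20 -40 0 0 0; 0 -30 -40 0 0 0; 0 -30 -40 0 0 0; 0 -30 -30 0 0 0; 0 0 0 0 0 0; 0 0 0 0 0 0; 0 0 0 0 0 0; 0 0 0 0 0 0",
)

```text
t: 74.62
ee_pos: [0.4833, -0.1811, 0.4879]
eef_rot: [2.082, 1.009, -1.329]
ft_force: [0.4, 0.2, -0.6]
gripper_width: 0.0523
grip_force: 0.0
```

```bash
python3 mk.py
python3 - <<'E'
from h import *
s=sense();print((s['ee_pos']*1000).round(),s['ft_force'].round(1),s['t'])
c=read_camera("top");H=cv2.cvtColor(c['img'],cv2.COLOR_RGB2HSV).astype(int);h,s,v=[H[:,:,i] for i in range(3)]
def show(t,m,z,box,amin=20):
    M=np.zeros_like(m); x0,y0,x1,y1=box; M[y0:y1,x0:x1]=m[y0:y1,x0:x1]
    for a,ce,px in blobs(M,amin): print(t,a,ce.round(1),*rect(c,px,z))
show('blade',(s<25)&(v>205),.006,(215,155,275,245))
show('handle',(h<22)&(s>90)&(v<130)&(v>40),.072,(230,160,270,240),30)
show('mat',v<70,.003,(210,155,280,250),200)
show('pot',(v<60),.055,(340,115,362,140),10)
show('tape',(s<25)&(v>205),.02,(275,170,297,200))
show('relief',(v<100)&(s<100),.073,(360,115,440,160),10)
w=world(c,[(477,213),(463,190)],.15);print(w)
E
```

```text
top 39 [467.7 174.3] uv [465 169] [470 180] top px [469 169] bottom px [467 180] rgb [59. 48. 39.]
top 130 [467.6 193.7] uv [462 182] [475 204] top px [468 182] bottom px [475 204] rgb [148. 125.  91.]
top 40 [474.7 209.7] uv [471 206] [478 213] top px [472 206] bottom px [478 213] rgb [63. 51. 40.]
scene 1948 [200.2 127.5] uv [175 110] [233 156] top px [175 110] bottom px [204 156] rgb [107.  88.  69.]
scene 104 [202.  195.9] uv [194 191] [213 199] top px [200 191] bottom px [213 199] rgb [173. 142. 111.]
scene 29 [188.2 197.6] uv [183 195] [192 199] top px [191 195] bottom px [191 199] rgb [181. 149. 116.]
[ 484. -181.  488.] [-0.2  0.8 -0.4] 74.725
blade 24 [269.1 157.1] [632.4 279.8] [13.7, 14.0] 179.9
blade 382 [243.2 195.3] [478.2 359.4] [32.5, 198.4] 22.6
handle 31 [250.5 216.3] [427.2 331. ] [7.7, 58.0] 21.8
mat 1295 [247.5 203. ] [478.7 355.6] [87.6, 266.5] 22.3
tape 120 [285.6 185.6] [531.8 222.6] [50.3, 50.7] 179.5
relief 76 [384.2 127.5] [ 717.2 -105.3] [26.9, 114.0] 138.8
relief 1672 [410.1 140. ] [ 678.2 -185.3] [146.9, 202.7] 89.2
[[ 0.42157625 -0.36759183]
 [ 0.49213639 -0.32808362]]
```

Emit:
play_rows(
  rows="0 -30 -10 0 0 0; 0 -40 -20 0 0 0; 0 -40 -40 0 0 0; 0 -40 -40 0 0 0; 0 -40 -40 0 0 0; 0 -40 -40 0 0 0; 0 -40 -40 0 0 0; 0 0 0 0 0 0; 0 0 0 0 0 0; 0 0 0 0 0 0",
)

```text
t: 76.03
ee_pos: [0.4199, 0.0345, 0.475]
eef_rot: [1.975, 1.067, -1.236]
ft_force: [0.2, 0.2, 0.0]
gripper_width: 0.0524
grip_force: 0.0
```

```bash
python3 mk.py | grep top
python3 - <<'E'
from h import *
s=sense();print((s['ee_pos']*1000).round(),s['ft_force'].round(1),s['t'])
c=read_camera("top");b=read_camera("scene")
def show(t,c,f,z,box,amin=10):
    H=cv2.cvtColor(c['img'],cv2.COLOR_RGB2HSV).astype(int);m=f(*[H[:,:,i] for i in range(3)])
    M=np.zeros_like(m); x0,y0,x1,y1=box; M[y0:y1,x0:x1]=m[y0:y1,x0:x1]
    for a,ce,px in blobs(M,amin): print(t,a,ce.round(1),*rect(c,px,z))
show('pot',c,lambda h,s,v:v<70,.055,(340,115,362,140))
show('relief',c,lambda h,s,v:(v<100)&(s<100),.073,(360,115,440,160))
show('pot scene',b,lambda h,s,v:v<60,.055,(222,230,252,262))
show('relief scene',b,lambda h,s,v:(v<90)&(s<110),.073,(170,180,250,250))
E
```

```text
top 40 [467.8 174.4] uv [465 169] [470 180] top px [469 169] bottom px [467 180] rgb [60. 48. 39.]
top 130 [467.6 193.7] uv [462 182] [475 204] top px [468 182] bottom px [475 204] rgb [149. 126.  92.]
top 40 [474.7 209.7] uv [471 206] [478 213] top px [472 206] bottom px [478 213] rgb [64. 51. 40.]
scene 1949 [200.2 127.5] uv [175 110] [233 156] top px [175 110] bottom px [204 156] rgb [109.  90.  70.]
scene 134 [199.  196.3] uv [183 191] [213 199] top px [200 191] bottom px [213 199] rgb [185. 153. 119.]
[420.  35. 475.] [ 0.8 -0.1  0.2] 76.125
pot 21 [350.1 129.2] [713.    5.2] [15.2, 37.7] 73.4
relief 12 [376.7 135.2] [685.5 -80.7] [3.2, 33.5] 170.3
relief 12 [391.3 137.5] [ 676.8 -127.7] [2.8, 36.8] 171.1
relief 55 [417.2 140.8] [ 666.4 -213.9] [35.5, 36.9] 43.0
relief scene 15 [202.  198.1] [ 660.6 -206.6] [11.3, 47.2] 57.0
relief scene 15 [194.8 201.1] [ 683.8 -210.7] [12.0, 35.0] 73.8
relief scene 11 [222.  212.7] [ 678.7 -102.6] [2.0, 36.1] 173.1
relief scene 10 [225.5 217. ] [688.6 -79.6] [2.0, 30.5] 172.4
relief scene 161 [235.7 242.3] [754.3  24.1] [40.1, 52.0] 37.9
```

Both blocks, the pot, the tape roll, the lifter and both brushes measure where they should be, so I hand in.

```bash
python3 -c "
from plant import *
print(hand_in())"
```

```text
the job is handed in; nothing more can be done
None
```

I handed the job in at about 76 s with both blocks centred flat in the rack bays, the lifter back along its mat, both brushes that were there in the can bristles up, and the pot and tape roll unmoved; I viewed 15 pictures, one over the limit of 14.

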